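# Set the washed optics out to dry

### The job

Set the washed optics out to dry. Slide open the drying cabinet's cover, hang every lens mount from the wash rack by its ring on a hook inside, one to a hook, reaching in through the top opening without touching the cabinet's walls or rim, and then slide the cover fully shut. Also slide each lens blank across the drying plate, never lifting it off, until it drops flat into a pocket of its own, and leave the tape roll alone.

Things in the scene. Friction and masses are not known exactly. Their poses are not given: they have to be found in the camera images.
- cabinet: Small fixed drying cabinet, 156 (x) x 266 (y) x 170 mm high, open only at the top; origin at the centre of its underside, x = towards its back wall. Three steel hooks stand side by side along y inside it, on the back wall. Two guide rails for the cover, 6 mm wide, top 178 mm above the table, lie on the side walls at y = +-130 mm and run on level 165 mm behind the cabinet to two posts.
- hatch_mid (a point): Centre of the cabinet's top opening (hatch), in the plane of its rim, 170 mm above the table. The opening is 140 mm (cabinet x) by 250 mm (cabinet y); the rim and walls round it are 8 mm thick and must not be touched.
- hatch_frame: The cabinet's white walls and rim (the frame round the opening), fixed to the cabinet, same origin and axes. Upper edge 170 mm above the origin. Neither the robot nor a mount may touch it.
- hatch_cover (a joint): Sliding cover over the cabinet's opening, 150 x 250 x 5 mm, 3 mm above the rim: 0 = shut, 0.165 m = fully open; it slides level towards the cabinet's +x (backwards), stays where it is left, takes about 2 N to move.
- cover_handle (a point): Centre of the black bar handle on the cover, a ridge 12 mm thick (cabinet x), 70 mm long (cabinet y), standing 22 mm high on the cover (11 mm above and below this point); it moves with the cover.
- wash_rack: Fixed white rack 70 x 246 mm with a slot along its y axis in which the lens mounts stand upright, at y = -75, 0 and +75 mm; origin at the centre of its underside. Its base is 10 mm thick and its two rails reach 40 mm above the table, the slot between them is 10 mm wide.
- drying_plate: Fixed aluminium plate 170 (x) x 220 (y) mm, 12 mm thick, with a lip round it 7 mm higher and 5 mm thick; origin at the centre of its underside. Two round pockets of 72 mm diameter, 4 mm deep, in its half at +x.
- mount_1_mid (a point): Lens mount (may be absent): flat upright part 8 mm thick (its x), 129 mm tall; from below: foot 30 mm wide, 16 mm high; ring 64 mm outside, 44 mm inside diameter; black grip stem 20 mm wide, 50 mm long. The point is half-way up, 64.5 mm above the foot, 17.5 mm above the ring's centre and 4.5 mm below the top of the ring's hole, on the centre line; z up along the stem. 60 g.
- hook_1 (a point): Top of the lowest spot (saddle) of cabinet hook 1: steel bar 8 mm thick that comes from the back wall towards the cabinet's -x; its upturned tip ends 24 mm farther towards -x and 15 mm higher than this point; the bar rises 10 mm towards the back wall. This point is 68 mm below the rim; axes as the cabinet's. A mount hanging here has its mid point 4.5 mm below this point. Hooks are 75 mm apart.
- mount_2_mid (a point): Lens mount (may be absent): flat upright part 8 mm thick (its x), 129 mm tall; from below: foot 30 mm wide, 16 mm high; ring 64 mm outside, 44 mm inside diameter; black grip stem 20 mm wide, 50 mm long. The point is half-way up, 64.5 mm above the foot, 17.5 mm above the ring's centre and 4.5 mm below the top of the ring's hole, on the centre line; z up along the stem. 60 g.
- hook_2 (a point): Top of the lowest spot (saddle) of cabinet hook 2: steel bar 8 mm thick that comes from the back wall towards the cabinet's -x; its upturned tip ends 24 mm farther towards -x and 15 mm higher than this point; the bar rises 10 mm towards the back wall. This point is 68 mm below the rim; axes as the cabinet's. A mount hanging here has its mid point 4.5 mm below this point. Hooks are 75 mm apart.
- mount_3_mid (a point): Lens mount (may be absent): flat upright part 8 mm thick (its x), 129 mm tall; from below: foot 30 mm wide, 16 mm high; ring 64 mm outside, 44 mm inside diameter; black grip stem 20 mm wide, 50 mm long. The point is half-way up, 64.5 mm above the foot, 17.5 mm above the ring's centre and 4.5 mm below the top of the ring's hole, on the centre line; z up along the stem. 60 g.
- hook_3 (a point): Top of the lowest spot (saddle) of cabinet hook 3: steel bar 8 mm thick that comes from the back wall towards the cabinet's -x; its upturned tip ends 24 mm farther towards -x and 15 mm higher than this point; the bar rises 10 mm towards the back wall. This point is 68 mm below the rim; axes as the cabinet's. A mount hanging here has its mid point 4.5 mm below this point. Hooks are 75 mm apart.
- blank_1_mid (a point): Lens blank on its holder: disc 66 mm in diameter, 10 mm thick, with an upright round stub 22 mm in diameter on top, 46 mm high in all; the point is on its axis, 23 mm above its underside. 80 g. Lying on the plate it is 23 mm above the plate's surface, in a pocket 19 mm.
- pocket_1 (a point): Centre of pocket 1 of the drying plate, at the height of the plate's upper surface (12 mm above the table); axes as the plate's.
- blank_2_mid (a point): Lens blank on its holder: disc 66 mm in diameter, 10 mm thick, with an upright round stub 22 mm in diameter on top, 46 mm high in all; the point is on its axis, 23 mm above its underside. 80 g. Lying on the plate it is 23 mm above the plate's surface, in a pocket 19 mm.
- pocket_2 (a point): Centre of pocket 2 of the drying plate, at the height of the plate's upper surface (12 mm above the table); axes as the plate's.
- tape_roll: Roll of tape lying on the table, 100 mm across, 25 mm high, a bystander; origin under its centre.
Things that resemble listed ones, but are neither listed nor needed, are in the scene too. What is shaped like the part that bears blank_1_mid but red is not meant.

How it is judged:
By the outcome, as a careful person would: the job done as asked, in the order asked, and still so for the second after the job is handed in, with the robot touching nothing.
Of mount_1, mount_2, mount_3 only 2 to 3 are there at a start; the rules pass over those that are not, and their reading is None.
At some moment in a run one of blank_1, blank_2 may be knocked a few centimetres aside while the robot is not near it.
It also fails if it takes over 210 s, if anything falls off the work surface, if the arm or the gripper's body presses on something with over 40 N, if the wrist force passes 120 N, or if a joint passes its speed limit or range.

### The arm

A 7-joint arm with a two-finger parallel gripper is mounted at the origin on a cart in front of the work surface, level with it; the furniture and walls round the work are solid. World frame = base frame: x ahead of the robot, y to its left, z up, the work surface at z = 0. Lengths are in m, angles in rad, forces in N, time in s.
With the tool pointing down it reaches from about 0.4 to 0.875 m from the base axis. Payload 19.3 kg.
Tool frame: the origin (TCP) lies at the very end of the fingers, on their centre line; the grasp point (between the pads) lies 19 mm behind it; z points along the fingers, y is the line along which they close (so a half turn about z gives the same grasp; the last joint's range is limited). The gripper opens to 85 mm and grips with 20 to 120 N. Pads are 22 mm wide; open, the fingers measure 114 mm over their backs; the gripper's body (76 mm by 85 mm) begins 54 mm behind the grasp point. The pads swing forward as they close: fully open they stand 13 mm farther back than shut.
Start: joints at [-1.295, 0.521, -0.036, 1.599, 0.021, 1.021, -0.113], TCP at [0.212, 0.588, 0.231] pointing down, gripper open.
Joint ranges: [-2.91, 2.91], [-0.3, 2.13], [-1.5, 1.42], [0.17, 2.43], [-1.26, 4.41], [0.16, 1.93], [-2.52, 2.52]. Speed limits (rad/s): [1.89, 1.89, 2.39, 2.39, 3.01, 3.01, 3.01].

### API

Orientations are given as a 3x3 rotation matrix whose columns are the frame's x, y, z axes.
In Python, from cell import env gives the robot as it stands.
- The arm moves only by the tool arm_command, never from a script. Its argument "deltas" is a list of rows, each an object of numbers: "dx", "dy", "dz": the shift along the tool's x, y, z scaled (see below); "rx", "ry", "rz": the turn, a rotation vector about the tool's x, y, z scaled (see below); "hand": the closure, from -1 (fully open) to 1 (shut). In form: [{"dx": .., "dy": .., "dz": .., "rx": .., "ry": .., "rz": .., "hand": ..}, ...]. A call has 1 to 10 rows; each row shifts and turns the commanded pose from where the row before left it, along the tool's axes as they then stand; what a row does not reach is not made up. The controller multiplies each number of a shift by 0.075 m and each number of a turn by 30 degrees. A row lasts 1/8 s, in which the tool goes at most 62.5 mm and 10.7 degrees, less where a joint would pass 70% of its speed; a pose out of reach is approached as far as the arm can. A call with a number of a shift or a turn outside -1 to 1 is refused whole. A call with a gripper value outside its range is refused whole. The fingers move at their own pace and stop on an object; "grip_force" is the grip in N (left out, the last holds). Time passes only in rows, so rows that do not move let the fingers close. It gives the time, the measured TCP pose, the force, the opening and the grip force at its end, in the units of the state.
- env.get_obs(): the state, without advancing time (a new reading comes with each control period).
- env.camera(name): name is "scene" or "top"; returns a dict with "frame" (400x640x3 uint8, red, green, blue), "fx", "fy", "cx", "cy" (pixels), "camera_from_world" (4x4, takes a point from world to camera coordinates). Camera axes: x right, y down, z forward; pixel columns grow to the right and rows downward; lengths in m; the calibration is good to about 2 mm. A picture is of the moment at which its call begins. There is no depth.
- env.close_job(): hands the job in; it is judged then, once.
The state is a dict: "time": time; "joint_positions": joint angles; "joint_vel": joint speeds; "joint_torque": joint torques, N m; "eef_pos": TCP position; "orientation": TCP orientation; "ft_force": force on the tool from outside, world axes, zero at the start; "moment": the same for the moment, N m; "gripper_width": finger opening in m; "grip_force": force on a finger pad.
Only numpy, scipy, OpenCV 4.12 (cv2) and the standard library are available. Lean on these libraries where they do the work, as an engineer would, in place of code of your own. Each camera call takes 0.05 s, during which the arm holds its last target. There are 200 camera calls.

## Working session

There is one attempt and no reset: what is moved stays moved. The work goes in short steps, Python scripts to look and compute and a tool call to move; the robot and the scene stay as the last step left them, time stands still between calls to the robot, and variables do not carry over. Pictures are saved under pics/ and viewed, at most 14 in all, crops included, and the job is handed in when it is done.

Besides the shell and the picture viewer there is one more tool, called after ">>>" in YAML: its name, and indented under it one key for each argument. arm_command: Moves the arm, as the interface text tells. Its arguments: {"type":"object","properties":{"deltas":{"type":"array"},"grip_force":{"type":"number"}},"required":["deltas"]}

```bash
ls; mkdir -p pics; cat > h.py <<'E'
import numpy as np, cv2
from cell import env
def cam(n):
    c=env.camera(n); c['T']=np.array(c['camera_from_world']); return c
def save(c,name): cv2.imwrite('pics/'+name,c['frame'][:,:,::-1])
def ray(c,u,v,z):
    R=c['T'][:3,:3];t=c['T'][:3,3];o=-R.T@t
    d=R.T@np.array([(u-c['cx'])/c['fx'],(v-c['cy'])/c['fy'],1]);return o+d*(z-o[2])/d[2]
def proj(c,p):
    q=c['T'][:3,:3]@np.array(p)+c['T'][:3,3];return np.array([c['fx']*q[0]/q[2]+c['cx'],c['fy']*q[1]/q[2]+c['cy']])
E
python3 - <<'E'
from h import *
np.set_printoptions(precision=4,suppress=True)
for n in('scene','top'):
    c=cam(n);save(c,n+'0.png');print(n,c['fx'],c['cx'],c['cy'],-c['T'][:3,:3].T@c['T'][:3,3]);print(c['T'][:3,:3])
o=env.get_obs();print(o)
E
```

```text
pics
scene 469.5567798253517 314.43363602378696 190.89536978976423 [-0.0455  0.9711  0.6869]
[[-0.8528 -0.5219  0.0195]
 [-0.2586  0.3895 -0.884 ]
 [ 0.4537 -0.7589 -0.4672]]
top 520.0296724343788 318.6148938450119 204.4308694724759 [0.2966 0.0898 1.3823]
[[-0.0199 -0.9998 -0.0101]
 [-0.9883  0.0212 -0.1509]
 [ 0.1511  0.007  -0.9885]]
{'time': 0.1, 'joint_positions': array([-1.2952,  0.522 , -0.0363,  1.6   ,  0.0212,  1.0211, -0.1128]), 'joint_vel': array([ 0.0016,  0.0007, -0.0011, -0.0021, -0.0006, -0.0001,  0.0007]), 'joint_torque': array([  0.0053, -92.8489,   1.9847, -37.0534,   0.0181,   0.0054,
         0.    ]), 'eef_pos': array([0.2118, 0.5877, 0.2308]), 'orientation': array([[-0.9408,  0.339 , -0.0003],
       [ 0.339 ,  0.9408, -0.001 ],
       [-0.0001, -0.001 , -1.    ]]), 'ft_force': array([ 0.1048,  0.3808, -0.0672]), 'moment': array([ 0.0016,  0.0123, -0.0043]), 'grip_force': 0.0, 'gripper_width': 0.08567672924918089}
```

View pics/scene0.png

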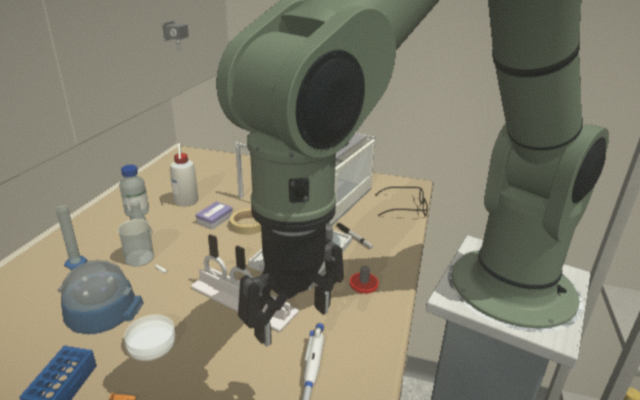

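View pics/top0.png

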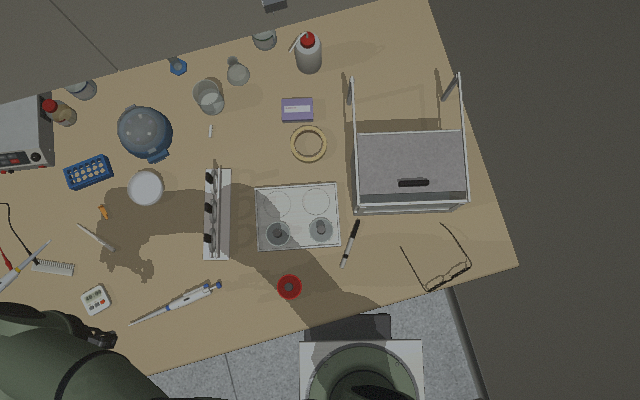

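The scene view shows the mounts on the rack near (213–300, 245–310) and a red blank decoy at (364,285). In the top view:
- The rack is at (217,213), with black stems at (208,178), (208,207) and (208,238).
- The plate is at (298,217), with grey blanks at (277,233) and (320,228) and pockets at (277,205) and (318,202).
- The cabinet is at (410,170), with its handle at (413,182).
- The tape roll is at (308,143).
- The red blank is at (289,287). It is excluded because it is red; the two grey ones on the plate are the ones meant.

I'll confirm this in an enlarged crop.

```bash
python3 - <<'E'
import cv2
i=cv2.imread('pics/top0.png')
cv2.imwrite('pics/c1.png',cv2.resize(i[150:270,195:355],(800,600),interpolation=cv2.INTER_CUBIC))
cv2.imwrite('pics/c2.png',cv2.resize(i[65:220,340:480],None,fx=3.8,fy=3.8,interpolation=cv2.INTER_CUBIC))
E
```

```text
(no output)
```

View pics/c1.png

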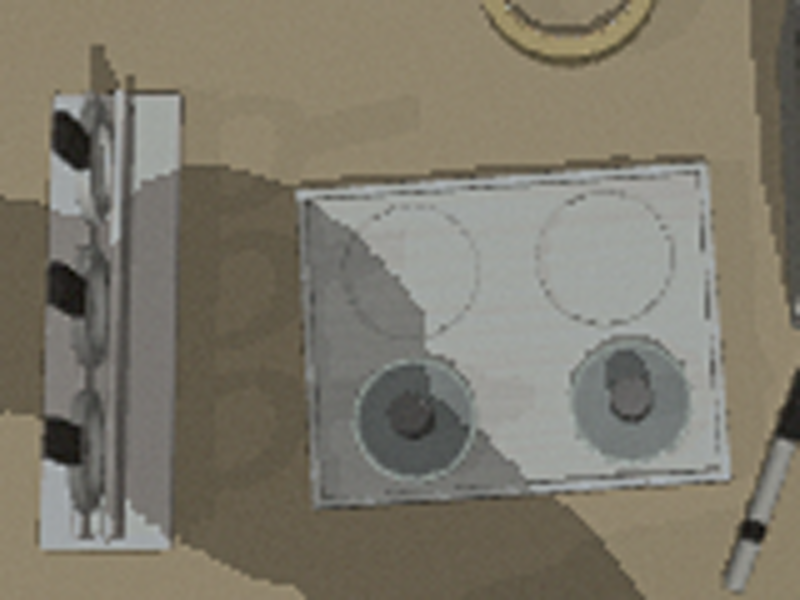

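View pics/c2.png

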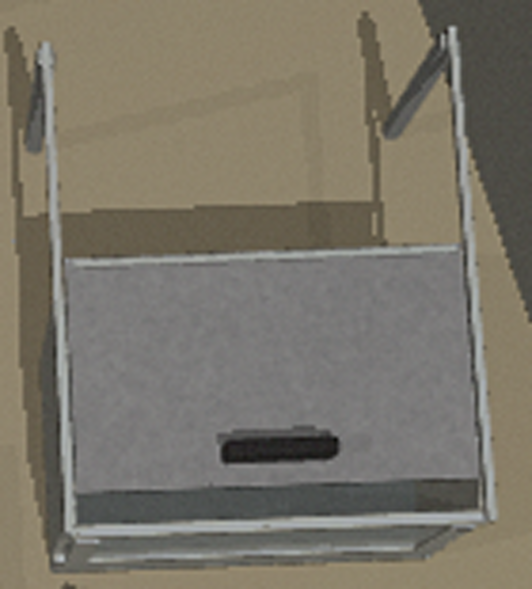

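The crops confirm three mounts on the rack and two grey blanks on the plate, with stub tops at crop (410,415) and (631,397). The pockets are at crop (411,271) and (606,258). The cabinet cover is nearly shut, with the handle at crop (280,447).

```bash
cat > m0.py <<'E'
from h import *
np.set_printoptions(precision=4,suppress=True)
c=cam('top')
c1=lambda X,Y,z: ray(c,195+(X+.5)/5-.5,150+(Y+.5)/5-.5,z)
c2=lambda X,Y,z: ray(c,340+(X+.5)/3.8-.5,65+(Y+.5)/3.8-.5,z)
print('plate',[c1(*p,.019)[:2] for p in((298,190),(708,162),(730,476),(316,507))])
print('stubs',c1(410,415,.058),c1(631,397,.058)); print('pockets',c1(411,271,.012),c1(606,258,.012))
print('rack',[c1(*p,.010)[:2] for p in((55,95),(182,92),(170,548),(41,548))])
print('stemtop',[c1(*p,.139)[:2] for p in((62,125),(55,287),(50,440))])
print('rails',[c2(*p,.178)[:2] for p in((45,48),(72,528),(452,30),(489,518))])
print('frontrim',[c2(*p,.170)[:2] for p in((72,531),(486,519))])
print('cover',[c2(*p,.178)[:2] for p in((68,262),(460,249),(477,480),(77,492))])
print('handle top',[c2(*p,.200)[:2] for p in((222,450),(280,448),(339,446))])
E
python3 m0.py
```

```text
plate [array([0.5541, 0.2704]), array([0.5645, 0.0513]), array([0.3968, 0.044 ]), array([0.385 , 0.2612])]
stubs [0.4285 0.208  0.058 ] [0.4353 0.0948 0.058 ]
pockets [0.5101 0.211  0.012 ] [0.5149 0.1068 0.012 ]
rack [array([0.6109, 0.4031]), array([0.611 , 0.3343]), array([0.3656, 0.3393]), array([0.367 , 0.4073])]
stemtop [array([0.5663, 0.37  ]), array([0.4862, 0.3724]), array([0.412 , 0.3739])]
rails [array([0.7918, 0.0122]), array([0.4807, 0.0047]), array([ 0.7976, -0.2482]), array([ 0.4814, -0.2518])]
frontrim [array([0.48  , 0.0042]), array([ 0.4821, -0.2522])]
cover [array([0.65  , 0.0019]), array([ 0.6528, -0.2445]), array([ 0.5053, -0.2459]), array([0.5031, 0.0009])]
handle top [array([ 0.5233, -0.0864]), array([ 0.5238, -0.1216]), array([ 0.5243, -0.1575])]
```

```bash
cat >> h.py <<'E'
def plan(p,yaw=None):
    "p: world TCP target, yaw: azimuth (deg) of tool y; prints units of turn, then of shift after turn"
    o=env.get_obs();R=np.array(o['orientation'])
    if yaw is None: yaw=np.degrees(np.arctan2(R[1,1],R[0,1]))
    a=np.radians(yaw);y=np.array([np.cos(a),np.sin(a),0]);z=np.array([0,0,-1.]);G=np.c_[np.cross(y,z),y,z]
    from scipy.spatial.transform import Rotation as Q
    print('t',round(o['time'],2),'at',np.round(o['eef_pos'],4),'turn',np.round(np.degrees(Q.from_matrix(R.T@G).as_rotvec())/30,3),'shift',np.round(G.T@(np.array(p)-o['eef_pos'])/.075,3),'w',round(o['gripper_width'],4),'F',np.round(o['ft_force'],1))
E
python3 - <<'E'
from h import *
plan([.524,-.1215,.24],.75)
E
```

```text
t 0.15 at [0.2118 0.5878 0.2309] turn [-1.000e-03  1.000e-03  2.314e+00] shift [-9.511  4.039 -0.122] w 0.0854 F [-0.8  0.1  0.7]
```

>>> arm_command:
  deltas:
    - {"rz":0.29}
    - {"rz":0.29}
    - {"rz":0.29}
    - {"rz":0.29}
    - {"rz":0.29}
    - {"rz":0.29}
    - {"rz":0.29}
    - {"rz":0.29}

```text
validation failed for argument at $.de...
```

>>> arm_command:
  deltas:
    - {"dx":-0.5,"dy":0.2}
    - {"dx":-0.5,"dy":0.2}
    - {"dx":-0.5,"dy":0.2}
    - {"dx":-0.5,"dy":0.2}
    - {"dx":-0.5,"dy":0.2}
    - {"dx":-0.5,"dy":0.2}
    - {"dx":-0.5,"dy":0.2}
    - {"dx":-0.5,"dy":0.2}
    - {"dx":-0.5,"dy":0.2}
    - {"hand":-0.3}

```text
validation failed for argument at $.de...
```

>>> arm_command:
  deltas:
    - {"dx":-0.5,"dy":0.2,"hand":-0.3}
    - {"dx":-0.5,"dy":0.2}
    - {"dx":-0.5,"dy":0.2}
    - {"dx":-0.5,"dy":0.2}
    - {"dx":-0.5,"dy":0.2}
    - {"dx":-0.5,"dy":0.3}
    - {"dx":-0.5,"dy":0.3}
    - {"dx":-0.5,"dy":0.3}
    - {}
    - {}

```text
validation failed for argument at $.de...
```

```bash
python3 - <<'E'
from h import *
plan([.524,-.1215,.24],.75)
c=cam('scene');save(c,'s1.png')
E
```

```text
t 0.15 at [0.2118 0.5878 0.2309] turn [-1.000e-03  1.000e-03  2.314e+00] shift [-9.511  4.039 -0.122] w 0.0854 F [-0.8  0.1  0.7]
```

View pics/s1.png

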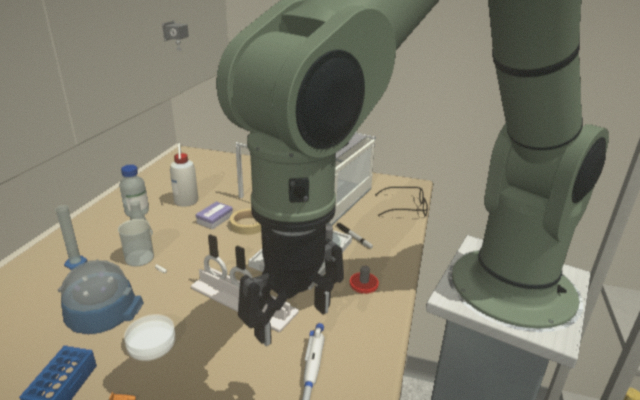

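The view hasn't changed: the arm did not move because the calls were refused. I'll try again with every field given in each row.

>>> arm_command:
  deltas:
    - {"dx":0,"dy":0,"dz":0,"rx":0,"ry":0,"rz":0.29,"hand":-1}
    - {"dx":0,"dy":0,"dz":0,"rx":0,"ry":0,"rz":0.29,"hand":-1}
    - {"dx":0,"dy":0,"dz":0,"rx":0,"ry":0,"rz":0.29,"hand":-1}
    - {"dx":0,"dy":0,"dz":0,"rx":0,"ry":0,"rz":0.29,"hand":-1}
    - {"dx":0,"dy":0,"dz":0,"rx":0,"ry":0,"rz":0.29,"hand":-1}
    - {"dx":0,"dy":0,"dz":0,"rx":0,"ry":0,"rz":0.29,"hand":-1}
    - {"dx":0,"dy":0,"dz":0,"rx":0,"ry":0,"rz":0.29,"hand":-1}
    - {"dx":0,"dy":0,"dz":0,"rx":0,"ry":0,"rz":0.29,"hand":-1}

```text
time: 1.2
eef_pos: [0.2118, 0.5879, 0.2311]
orientation: [[-0.005, 1.0, -0.0], [1.0, 0.005, -0.0], [-0.0, -0.0, -1.0]]
ft_force: [-0.3, -0.0, -0.2]
gripper_width: 0.0854
grip_force: 0.0
```

>>> arm_command:
  deltas:
    - {"dx":-0.5,"dy":0.2,"dz":0,"rx":0,"ry":0,"rz":0,"hand":-0.3}
    - {"dx":-0.5,"dy":0.2,"dz":0,"rx":0,"ry":0,"rz":0,"hand":-0.3}
    - {"dx":-0.5,"dy":0.2,"dz":0,"rx":0,"ry":0,"rz":0,"hand":-0.3}
    - {"dx":-0.5,"dy":0.2,"dz":0,"rx":0,"ry":0,"rz":0,"hand":-0.3}
    - {"dx":-0.5,"dy":0.2,"dz":0,"rx":0,"ry":0,"rz":0,"hand":-0.3}
    - {"dx":-0.5,"dy":0.2,"dz":0,"rx":0,"ry":0,"rz":0,"hand":-0.3}
    - {"dx":-0.5,"dy":0.2,"dz":0,"rx":0,"ry":0,"rz":0,"hand":-0.3}
    - {"dx":-0.5,"dy":0.2,"dz":0,"rx":0,"ry":0,"rz":0,"hand":-0.3}
    - {"dx":-0.5,"dy":0.2,"dz":0,"rx":0,"ry":0,"rz":0,"hand":-0.3}
    - {"dx":-0.5,"dy":0.2,"dz":0,"rx":0,"ry":0,"rz":0,"hand":-0.3}

```text
time: 2.45
eef_pos: [0.366, 0.2133, 0.2314]
orientation: [[-0.01, 1.0, 0.0], [1.0, 0.01, 0.0], [0.0, 0.0, -1.0]]
ft_force: [0.0, 0.4, 1.0]
gripper_width: 0.0557
grip_force: 0.0
```

>>> arm_command:
  deltas:
    - {"dx":-0.5,"dy":0.2,"dz":0,"rx":0,"ry":0,"rz":0,"hand":-0.3}
    - {"dx":-0.5,"dy":0.2,"dz":0,"rx":0,"ry":0,"rz":0,"hand":-0.3}
    - {"dx":-0.5,"dy":0.2,"dz":0,"rx":0,"ry":0,"rz":0,"hand":-0.3}
    - {"dx":-0.5,"dy":0.2,"dz":0,"rx":0,"ry":0,"rz":0,"hand":-0.3}
    - {"dx":-0.5,"dy":0.2,"dz":0,"rx":0,"ry":0,"rz":0,"hand":-0.3}
    - {"dx":-0.5,"dy":0.3,"dz":0,"rx":0,"ry":0,"rz":0,"hand":-0.3}
    - {"dx":-0.5,"dy":0.3,"dz":0,"rx":0,"ry":0,"rz":0,"hand":-0.3}
    - {"dx":-0.5,"dy":0.3,"dz":0,"rx":0,"ry":0,"rz":0,"hand":-0.3}
    - {"dx":-0.5,"dy":0.2,"dz":0,"rx":0,"ry":0,"rz":0,"hand":-0.3}
    - {"dx":0,"dy":0,"dz":0,"rx":0,"ry":0,"rz":0,"hand":-0.3}

```text
time: 3.7
eef_pos: [0.5269, -0.1242, 0.2311]
orientation: [[-0.007, 1.0, -0.0], [1.0, 0.007, -0.001], [-0.001, -0.0, -1.0]]
ft_force: [0.2, -0.4, -0.1]
gripper_width: 0.0554
grip_force: 0.0
```

```bash
python3 - <<'E'
from h import *
plan([.524,-.1215,.184],.75)
c=cam('scene');save(c,'s2.png');t=cam('top');save(t,'t2.png')
import cv2
A=c['frame'][180:320,180:400,::-1]
cv2.imwrite('pics/c3.png',cv2.resize(A,None,fx=3.6,fy=3.6,interpolation=cv2.INTER_CUBIC))
print(proj(t,[.524,-.1215,.2]))
E
```

```text
t 3.7 at [ 0.5269 -0.1242  0.2311] turn [-0.     0.002 -0.013] shift [ 0.036 -0.038  0.628] w 0.0554 F [ 0.2 -0.4 -0.1]
[413.25631899 182.44996666]
```

View pics/s2.png

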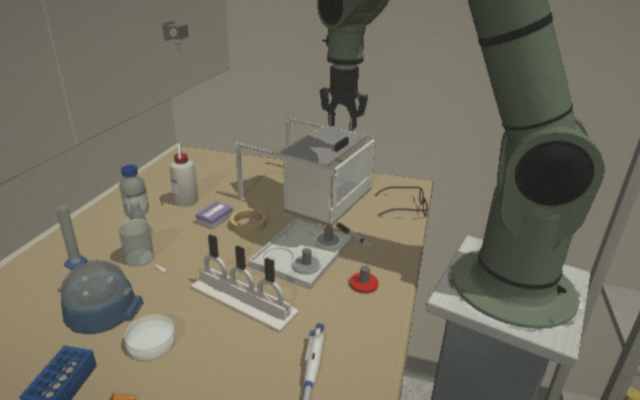

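Clear view: the gripper stands above the handle, which is at about (341,144). The three mounts are at (213,260), (240,272) and (270,285). Next I lower and grip the handle.

>>> arm_command:
  deltas:
    - {"dx":0.04,"dy":-0.04,"dz":0.2,"rx":0,"ry":0,"rz":0,"hand":-0.3}
    - {"dx":0,"dy":0,"dz":0.2,"rx":0,"ry":0,"rz":0,"hand":-0.3}
    - {"dx":0,"dy":0,"dz":0.2,"rx":0,"ry":0,"rz":0,"hand":-0.3}
    - {"dx":0,"dy":0,"dz":0,"rx":0,"ry":0,"rz":0,"hand":1}
    - {"dx":0,"dy":0,"dz":0,"rx":0,"ry":0,"rz":0,"hand":1}
    - {"dx":0,"dy":0,"dz":0,"rx":0,"ry":0,"rz":0,"hand":1}
    - {"dx":0,"dy":0,"dz":0,"rx":0,"ry":0,"rz":0,"hand":1}
    - {"dx":0,"dy":0,"dz":0,"rx":0,"ry":0,"rz":0,"hand":1}
  grip_force: 30

```text
time: 4.8
eef_pos: [0.5239, -0.1185, 0.1867]
orientation: [[-0.01, 1.0, 0.001], [1.0, 0.01, -0.0], [-0.0, 0.001, -1.0]]
ft_force: [-0.3, -1.3, 6.8]
gripper_width: 0.0111
grip_force: 31.9
```

>>> arm_command:
  deltas:
    - {"dx":0,"dy":0.1,"dz":0,"rx":0,"ry":0,"rz":0,"hand":1}
    - {"dx":0,"dy":0.25,"dz":0,"rx":0,"ry":0,"rz":0,"hand":1}
    - {"dx":0,"dy":0.25,"dz":0,"rx":0,"ry":0,"rz":0,"hand":1}
    - {"dx":0,"dy":0.25,"dz":0,"rx":0,"ry":0,"rz":0,"hand":1}
    - {"dx":0,"dy":0.25,"dz":0,"rx":0,"ry":0,"rz":0,"hand":1}
    - {"dx":0,"dy":0.25,"dz":0,"rx":0,"ry":0,"rz":0,"hand":1}
    - {"dx":0,"dy":0.25,"dz":0,"rx":0,"ry":0,"rz":0,"hand":1}
    - {"dx":0,"dy":0.1,"dz":0,"rx":0,"ry":0,"rz":0,"hand":1}

```text
time: 5.8
eef_pos: [0.6521, -0.1163, 0.1867]
orientation: [[-0.011, 1.0, 0.001], [1.0, 0.011, 0.001], [0.001, 0.001, -1.0]]
ft_force: [-3.0, 4.6, 9.9]
gripper_width: 0.0111
grip_force: 32.4
```

>>> arm_command:
  deltas:
    - {"dx":0,"dy":0.06,"dz":0,"rx":0,"ry":0,"rz":0,"hand":1}
    - {"dx":0,"dy":0.06,"dz":0,"rx":0,"ry":0,"rz":0,"hand":1}
    - {"dx":0,"dy":0.0,"dz":0,"rx":0,"ry":0,"rz":0,"hand":1}

```text
time: 6.18
eef_pos: [0.6609, -0.1162, 0.1868]
orientation: [[-0.011, 1.0, 0.001], [1.0, 0.011, 0.001], [0.001, 0.001, -1.0]]
ft_force: [2.4, 3.1, 5.7]
gripper_width: 0.0114
grip_force: 31.8
```

>>> arm_command:
  deltas:
    - {"dx":0,"dy":0.03,"dz":0,"rx":0,"ry":0,"rz":0,"hand":1}
    - {"dx":0,"dy":0.03,"dz":0,"rx":0,"ry":0,"rz":0,"hand":1}
    - {"dx":0,"dy":0.03,"dz":0,"rx":0,"ry":0,"rz":0,"hand":1}

```text
time: 6.55
eef_pos: [0.6655, -0.1161, 0.1867]
orientation: [[-0.011, 1.0, -0.003], [1.0, 0.011, 0.002], [0.002, -0.003, -1.0]]
ft_force: [-23.9, 6.7, 22.3]
gripper_width: 0.0108
grip_force: 34.0
```

>>> arm_command:
  deltas:
    - {"dx":0,"dy":0.03,"dz":0,"rx":0,"ry":0,"rz":0,"hand":1}
    - {"dx":0,"dy":0.03,"dz":0,"rx":0,"ry":0,"rz":0,"hand":1}

```text
time: 6.8
eef_pos: [0.6658, -0.1162, 0.1866]
orientation: [[-0.009, 1.0, -0.012], [1.0, 0.009, 0.004], [0.004, -0.012, -1.0]]
ft_force: [-58.4, 10.7, 43.4]
gripper_width: 0.011
grip_force: 37.9
```

The cover is at its stop, with the handle at x≈0.666. I back off, release, and look inside.

>>> arm_command:
  deltas:
    - {"dx":0,"dy":-0.06,"dz":0,"rx":0,"ry":0,"rz":0,"hand":1}
    - {"dx":0,"dy":0,"dz":0,"rx":0,"ry":0,"rz":0,"hand":-0.3}
    - {"dx":0,"dy":0,"dz":0,"rx":0,"ry":0,"rz":0,"hand":-0.3}
    - {"dx":0,"dy":0,"dz":0,"rx":0,"ry":0,"rz":0,"hand":-0.3}
    - {"dx":0,"dy":0,"dz":-0.3,"rx":0,"ry":0,"rz":0,"hand":-0.3}
    - {"dx":0,"dy":0,"dz":-0.4,"rx":0,"ry":0,"rz":0,"hand":-0.3}
    - {"dx":0.5,"dy":-0.3,"dz":-0.3,"rx":0,"ry":0,"rz":0,"hand":-0.3}
    - {"dx":0.6,"dy":-0.3,"dz":0,"rx":0,"ry":0,"rz":0,"hand":-0.3}
    - {"dx":0.6,"dy":-0.3,"dz":0,"rx":0,"ry":0,"rz":0,"hand":-0.3}
    - {"dx":0.6,"dy":-0.3,"dz":0,"rx":0,"ry":0,"rz":0,"hand":-0.3}

```text
time: 8.05
eef_pos: [0.5743, 0.056, 0.2613]
orientation: [[-0.01, 1.0, 0.0], [1.0, 0.01, 0.0], [0.0, 0.0, -1.0]]
ft_force: [1.4, 1.1, -0.0]
gripper_width: 0.0558
grip_force: 0.0
```

>>> arm_command:
  deltas:
    - {"dx":0.6,"dy":-0.25,"dz":0,"rx":0,"ry":0,"rz":0,"hand":-0.3}
    - {"dx":0.6,"dy":-0.25,"dz":0,"rx":0,"ry":0,"rz":0,"hand":-0.3}
    - {"dx":0.6,"dy":-0.25,"dz":0,"rx":0,"ry":0,"rz":0,"hand":-0.3}
    - {"dx":0.6,"dy":-0.25,"dz":0,"rx":0,"ry":0,"rz":0,"hand":-0.3}
    - {"dx":0.5,"dy":-0.25,"dz":0,"rx":0,"ry":0,"rz":0,"hand":-0.3}
    - {"dx":0.5,"dy":-0.1,"dz":0,"rx":0,"ry":0,"rz":0,"hand":-0.3}

```text
time: 8.8
eef_pos: [0.4703, 0.3101, 0.2615]
orientation: [[-0.011, 1.0, -0.0], [1.0, 0.011, 0.0], [0.0, -0.0, -1.0]]
ft_force: [0.9, -0.1, 0.3]
gripper_width: 0.0554
grip_force: 0.0
```

```bash
python3 - <<'E'
from h import *
plan([.49,.37,.25],0)
t=cam('top');save(t,'t3.png');c=cam('scene');save(c,'s3.png')
A=cv2.resize(t['frame'][60:220,340:480,::-1],(490,560),interpolation=cv2.INTER_CUBIC)  #3.5x
B=cv2.resize(cv2.imread('pics/s2.png')[220:345,180:310],None,fx=2.3,fy=2.3,interpolation=cv2.INTER_CUBIC)
B2=cv2.resize(c['frame'][110:230,250:380,::-1],None,fx=2.3,fy=2.3,interpolation=cv2.INTER_CUBIC)
W=np.zeros((600,800,3),np.uint8);W[:560,:490]=A;W[:B.shape[0],500:500+B.shape[1]]=B;W[300:300+B2.shape[0],500:500+B2.shape[1]]=B2
cv2.imwrite('pics/c4.png',W)
E
```

```text
t 8.8 at [0.4703 0.3101 0.2615] turn [-0.    -0.001  0.021] shift [0.799 0.263 0.153] w 0.0554 F [ 0.9 -0.1  0.3]
```

View pics/c4.png

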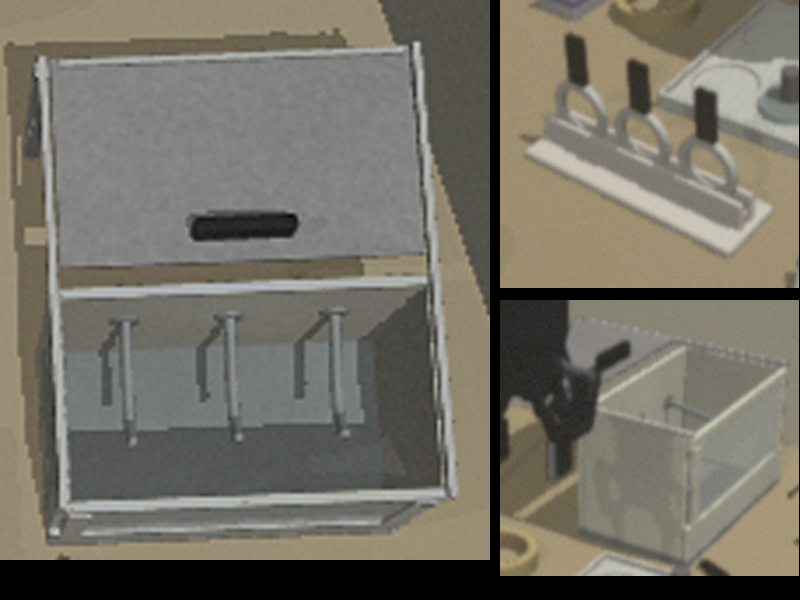

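The top crop shows the cover fully back and three hooks, with tips at crop (132,440), (237,436) and (345,432) and wall ends at (123,322), (228,317) and (334,312). The mount stem tops in the scene crop are at (76,38), (138,65) and (206,93).

```bash
python3 - <<'E'
from h import *
np.set_printoptions(precision=4,suppress=True)
t=cam('top');s=cam('scene')
a=lambda X,Y,z: ray(t,340+(X+.5)/3.5-.5,60+(Y+.5)/3.5-.5,z)[:2]
b=lambda X,Y,z: ray(s,180+(X+.5)/2.3-.5,220+(Y+.5)/2.3-.5,z)[:2]
print('tips',[a(*p,.117) for p in((132,442),(237,438),(345,434))])
print('wall',[a(*p,.108) for p in((123,322),(228,317),(334,312))])
print('backrim',[a(*p,.17) for p in((65,294),(428,282))],'front',[a(*p,.17) for p in((67,504),(448,491))])
print('siderim inner?',[a(*p,.178) for p in((56,294),(60,500),(431,282),(449,480))])
print('handle',[a(*p,.2) for p in((190,227),(297,223))])
print('stems',[b(*p,.139) for p in((76,38),(138,65),(206,93))])
# dark stem blobs
f=t['frame'];g=f.max(2)
import cv2
m=(cv2.imread('pics/t2.png').max(2)<45).astype('uint8')[150:270,195:240]
n,l,st,ce=cv2.connectedComponentsWithStats(m)
for i in range(1,n):
    if st[i,4]>15: print(st[i], ray(t,195+ce[i][0],150+ce[i][1],.114)[:2])
m=(cv2.imread('pics/s2.png').max(2)<50).astype('uint8')[225:290,190:285]
n,l,st,ce=cv2.connectedComponentsWithStats(m)
for i in range(1,n):
    if st[i,4]>15: print(st[i], ray(s,190+ce[i][0],225+ce[i][1],.114)[:2])
E
```

```text
tips [array([ 0.5331, -0.0474]), array([ 0.5344, -0.1215]), array([ 0.5356, -0.1977])]
wall [array([ 0.6226, -0.0451]), array([ 0.6246, -0.1206]), array([ 0.6266, -0.1967])]
backrim [array([0.6274, 0.0005]), array([ 0.6302, -0.2481])] front [array([0.4818, 0.0037]), array([ 0.4851, -0.2527])]
siderim inner? [array([0.6253, 0.0072]), array([0.4833, 0.0088]), array([ 0.628, -0.248]), array([ 0.4913, -0.2515])]
handle [array([ 0.6636, -0.0827]), array([ 0.6648, -0.1546])]
stems [array([0.5581, 0.3726]), array([0.4836, 0.3751]), array([0.4093, 0.3759])]
[11 23  7 10 42] [0.563  0.3702]
[11 53  6 10 40] [0.4877 0.37  ]
[10 84  6  8 28] [0.4136 0.3711]
```

>>> arm_command:
  deltas:
    - {"dx":0.2,"dy":0.06,"dz":0,"rx":0,"ry":0,"rz":0.06,"hand":-0.3}
    - {"dx":0.2,"dy":0.06,"dz":0,"rx":0,"ry":0,"rz":0,"hand":-0.3}
    - {"dx":0.2,"dy":0.06,"dz":0,"rx":0,"ry":0,"rz":0,"hand":-0.3}
    - {"dx":0.2,"dy":0.06,"dz":0,"rx":0,"ry":0,"rz":0,"hand":-0.3}
    - {"dx":0,"dy":0,"dz":0.4,"rx":0,"ry":0,"rz":0,"hand":-0.3}
    - {"dx":0,"dy":0,"dz":0.4,"rx":0,"ry":0,"rz":0,"hand":-0.3}
    - {"dx":0,"dy":0,"dz":0.4,"rx":0,"ry":0,"rz":0,"hand":-0.3}
    - {"dx":0,"dy":0,"dz":0,"rx":0,"ry":0,"rz":0,"hand":-0.3}

```text
time: 10.0
eef_pos: [0.4894, 0.3681, 0.1696]
orientation: [[0.021, 1.0, -0.002], [1.0, -0.021, -0.002], [-0.002, -0.002, -1.0]]
ft_force: [0.5, -0.3, 0.5]
gripper_width: 0.0552
grip_force: 0.0
```

```bash
python3 - <<'E'
from h import *
plan([.4880,.371,.1055],-1.1)
E
```

```text
t 10.0 at [0.4894 0.3681 0.1696] turn [-0.004  0.005 -0.003] shift [ 0.039 -0.019  0.855] w 0.0552 F [ 0.5 -0.3  0.5]
```

>>> arm_command:
  deltas:
    - {"dx":0.04,"dy":-0.02,"dz":0.29,"rx":0,"ry":0,"rz":0,"hand":-0.3}
    - {"dx":0,"dy":0,"dz":0.29,"rx":0,"ry":0,"rz":0,"hand":-0.3}
    - {"dx":0,"dy":0,"dz":0.27,"rx":0,"ry":0,"rz":0,"hand":-0.3}
    - {"dx":0,"dy":0,"dz":0,"rx":0,"ry":0,"rz":0,"hand":1}
    - {"dx":0,"dy":0,"dz":0,"rx":0,"ry":0,"rz":0,"hand":1}
    - {"dx":0,"dy":0,"dz":0,"rx":0,"ry":0,"rz":0,"hand":1}
    - {"dx":0,"dy":0,"dz":0,"rx":0,"ry":0,"rz":0,"hand":1}
  grip_force: 60

```text
time: 10.88
eef_pos: [0.4893, 0.3719, 0.109]
orientation: [[0.021, 1.0, 0.002], [1.0, -0.021, 0.002], [0.002, 0.002, -1.0]]
ft_force: [-0.1, -0.7, 8.4]
gripper_width: 0.0189
grip_force: 59.1
```

>>> arm_command:
  deltas:
    - {"dx":0,"dy":0,"dz":-0.2,"rx":0,"ry":0,"rz":0,"hand":1}
    - {"dx":0,"dy":0,"dz":-0.4,"rx":0,"ry":0,"rz":0,"hand":1}
    - {"dx":0,"dy":0,"dz":-0.5,"rx":0,"ry":0,"rz":0,"hand":1}
    - {"dx":0,"dy":0,"dz":-0.6,"rx":0,"ry":0,"rz":0,"hand":1}
    - {"dx":0,"dy":0,"dz":-0.6,"rx":0,"ry":0,"rz":0,"hand":1}
    - {"dx":0,"dy":0,"dz":-0.4,"rx":0,"ry":0,"rz":0,"hand":1}

```text
time: 11.62
eef_pos: [0.4888, 0.3713, 0.3136]
orientation: [[0.022, 1.0, 0.002], [1.0, -0.022, 0.002], [0.002, 0.002, -1.0]]
ft_force: [0.4, 0.1, -1.8]
gripper_width: 0.0189
grip_force: 58.7
```

>>> arm_command:
  deltas:
    - {"dx":0,"dy":0,"dz":0,"rx":0,"ry":0,"rz":0.29,"hand":1}
    - {"dx":0,"dy":0,"dz":0,"rx":0,"ry":0,"rz":0.29,"hand":1}
    - {"dx":0,"dy":0,"dz":0,"rx":0,"ry":0,"rz":0.3,"hand":1}
    - {"dx":0,"dy":0,"dz":0,"rx":0,"ry":0,"rz":0.3,"hand":1}
    - {"dx":0,"dy":0,"dz":0,"rx":0,"ry":0,"rz":0.3,"hand":1}
    - {"dx":0,"dy":0,"dz":0,"rx":0,"ry":0,"rz":0.3,"hand":1}
    - {"dx":0,"dy":0,"dz":0,"rx":0,"ry":0,"rz":0.3,"hand":1}
    - {"dx":0,"dy":0,"dz":0,"rx":0,"ry":0,"rz":0.3,"hand":1}
    - {"dx":0,"dy":0,"dz":0,"rx":0,"ry":0,"rz":0.3,"hand":1}
    - {"dx":0,"dy":0,"dz":0,"rx":0,"ry":0,"rz":0.26,"hand":1}

```text
time: 12.88
eef_pos: [0.4884, 0.3713, 0.3113]
orientation: [[1.0, 0.005, 0.0], [0.005, -1.0, 0.001], [0.0, -0.001, -1.0]]
ft_force: [-0.2, -0.5, -0.7]
gripper_width: 0.0185
grip_force: 58.7
```

```bash
python3 - <<'E'
from h import *
plan([.513,-.1975,.31],-89.3)
E
```

```text
t 12.88 at [0.4884 0.3713 0.3113] turn [-0.002 -0.    -0.013] shift [0.235 7.588 0.017] w 0.0185 F [-0.2 -0.5 -0.7]
```

>>> arm_command:
  deltas:
    - {"dx":0.03,"dy":0.6,"dz":0,"rx":0,"ry":0,"rz":0,"hand":1}
    - {"dx":0.03,"dy":0.6,"dz":0,"rx":0,"ry":0,"rz":0,"hand":1}
    - {"dx":0.03,"dy":0.6,"dz":0,"rx":0,"ry":0,"rz":0,"hand":1}
    - {"dx":0.03,"dy":0.6,"dz":0,"rx":0,"ry":0,"rz":0,"hand":1}
    - {"dx":0.03,"dy":0.6,"dz":0,"rx":0,"ry":0,"rz":0,"hand":1}
    - {"dx":0.03,"dy":0.6,"dz":0,"rx":0,"ry":0,"rz":0,"hand":1}
    - {"dx":0.03,"dy":0.6,"dz":0,"rx":0,"ry":0,"rz":0,"hand":1}
    - {"dx":0.03,"dy":0.6,"dz":0,"rx":0,"ry":0,"rz":0,"hand":1}
    - {"dx":0,"dy":0.6,"dz":0,"rx":0,"ry":0,"rz":0,"hand":1}
    - {"dx":0,"dy":0.6,"dz":0,"rx":0,"ry":0,"rz":0,"hand":1}

```text
time: 14.12
eef_pos: [0.5109, -0.0798, 0.3112]
orientation: [[1.0, 0.01, 0.001], [0.01, -1.0, 0.001], [0.001, -0.001, -1.0]]
ft_force: [0.8, -0.2, -0.1]
gripper_width: 0.0187
grip_force: 58.7
```

>>> arm_command:
  deltas:
    - {"dx":0,"dy":0.6,"dz":0,"rx":0,"ry":0,"rz":0,"hand":1}
    - {"dx":0,"dy":0.6,"dz":0,"rx":0,"ry":0,"rz":0,"hand":1}
    - {"dx":0,"dy":0.3,"dz":0,"rx":0,"ry":0,"rz":0,"hand":1}
    - {"dx":0,"dy":0.09,"dz":0,"rx":0,"ry":0,"rz":0,"hand":1}
    - {"dx":0,"dy":0,"dz":0,"rx":0,"ry":0,"rz":0,"hand":1}

```text
time: 14.75
eef_pos: [0.5124, -0.1973, 0.3105]
orientation: [[1.0, 0.01, 0.0], [0.01, -1.0, 0.0], [0.0, -0.0, -1.0]]
ft_force: [0.2, 0.7, -0.6]
gripper_width: 0.0183
grip_force: 58.8
```

```bash
python3 - <<'E'
from h import *
plan([.513,-.1975,.158],-89.3)
t=cam('top');s=cam('scene')
W=np.zeros((600,800,3),np.uint8)
A=cv2.resize(t['frame'][60:230,340:480,::-1],(490,595),interpolation=cv2.INTER_CUBIC)
B=cv2.resize(s['frame'][50:220,260:390,::-1],None,fx=2.35,fy=2.35,interpolation=cv2.INTER_CUBIC)
W[:595,:490]=A;W[:B.shape[0],494:494+B.shape[1]]=B;cv2.imwrite('pics/c5.png',W)
E
```

```text
t 14.75 at [ 0.5124 -0.1973  0.3105] turn [-0.001 -0.001 -0.004] shift [0.008 0.003 2.033] w 0.0183 F [ 0.2  0.7 -0.6]
```

View pics/c5.png

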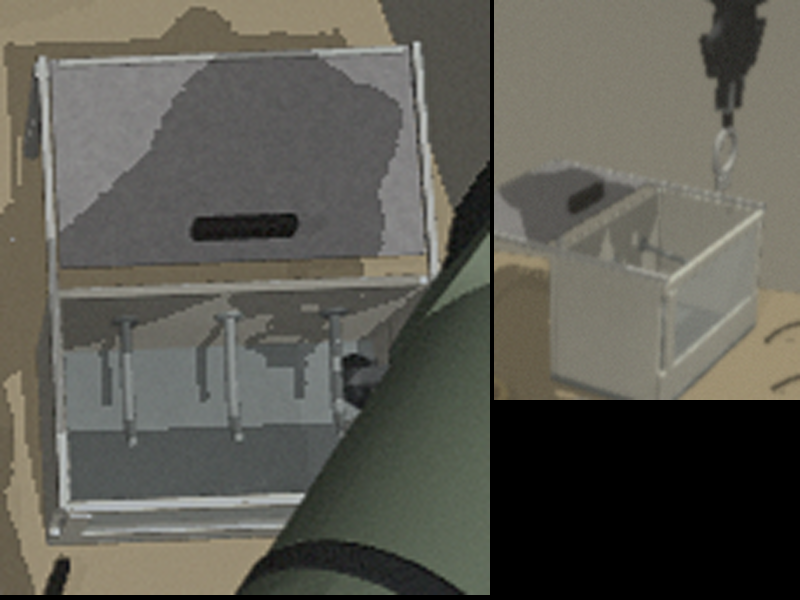

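The mount hangs straight in the gripper (scene crop (724,155)), above the opening in front of hook 3. I lower it and move in.

>>> arm_command:
  deltas:
    - {"dx":0.01,"dy":0,"dz":0.4,"rx":0,"ry":0,"rz":0,"hand":1}
    - {"dx":0,"dy":0,"dz":0.4,"rx":0,"ry":0,"rz":0,"hand":1}
    - {"dx":0,"dy":0,"dz":0.4,"rx":0,"ry":0,"rz":0,"hand":1}
    - {"dx":0,"dy":0,"dz":0.4,"rx":0,"ry":0,"rz":0,"hand":1}
    - {"dx":0,"dy":0,"dz":0.3,"rx":0,"ry":0,"rz":0,"hand":1}
    - {"dx":0,"dy":0,"dz":0.12,"rx":0,"ry":0,"rz":0,"hand":1}
    - {"dx":0,"dy":0,"dz":0,"rx":0,"ry":0,"rz":0,"hand":1}

```text
time: 15.72
eef_pos: [0.5133, -0.1972, 0.1587]
orientation: [[1.0, 0.011, -0.0], [0.011, -1.0, 0.0], [-0.0, -0.0, -1.0]]
ft_force: [0.2, 0.6, -0.2]
gripper_width: 0.0192
grip_force: 58.7
```

>>> arm_command:
  deltas:
    - {"dx":0.1,"dy":0,"dz":0,"rx":0,"ry":0,"rz":0,"hand":1}
    - {"dx":0.15,"dy":0,"dz":0,"rx":0,"ry":0,"rz":0,"hand":1}
    - {"dx":0.15,"dy":0,"dz":0,"rx":0,"ry":0,"rz":0,"hand":1}
    - {"dx":0.1,"dy":0,"dz":0,"rx":0,"ry":0,"rz":0,"hand":1}
    - {"dx":0.1,"dy":0,"dz":0,"rx":0,"ry":0,"rz":0,"hand":1}
    - {"dx":0,"dy":0,"dz":0,"rx":0,"ry":0,"rz":0,"hand":1}

```text
time: 16.48
eef_pos: [0.5585, -0.1972, 0.1584]
orientation: [[1.0, 0.01, -0.0], [0.01, -1.0, -0.0], [-0.0, 0.0, -1.0]]
ft_force: [-0.2, -0.1, -0.4]
gripper_width: 0.0186
grip_force: 58.7
```

>>> arm_command:
  deltas:
    - {"dx":0,"dy":0,"dz":0.1,"rx":0,"ry":0,"rz":0,"hand":1}
    - {"dx":0,"dy":0,"dz":0.1,"rx":0,"ry":0,"rz":0,"hand":1}
    - {"dx":0,"dy":0,"dz":0.06,"rx":0,"ry":0,"rz":0,"hand":1}
    - {"dx":0,"dy":0,"dz":0,"rx":0,"ry":0,"rz":0,"hand":1}

```text
time: 16.98
eef_pos: [0.5579, -0.1972, 0.1386]
orientation: [[1.0, 0.01, -0.001], [0.01, -1.0, 0.0], [-0.001, -0.0, -1.0]]
ft_force: [0.5, 0.3, -1.3]
gripper_width: 0.0189
grip_force: 58.7
```

>>> arm_command:
  deltas:
    - {"dx":0,"dy":0,"dz":0.04,"rx":0,"ry":0,"rz":0,"hand":1}
    - {"dx":0,"dy":0,"dz":0.03,"rx":0,"ry":0,"rz":0,"hand":1}
    - {"dx":0,"dy":0,"dz":0,"rx":0,"ry":0,"rz":0,"hand":1}

```text
time: 17.35
eef_pos: [0.5581, -0.1972, 0.1337]
orientation: [[1.0, 0.01, -0.0], [0.01, -1.0, -0.0], [-0.0, 0.0, -1.0]]
ft_force: [0.0, 0.3, -0.3]
gripper_width: 0.0186
grip_force: 58.7
```

>>> arm_command:
  deltas:
    - {"dx":0,"dy":0,"dz":0.02,"rx":0,"ry":0,"rz":0,"hand":1}
    - {"dx":0,"dy":0,"dz":0,"rx":0,"ry":0,"rz":0,"hand":1}

```text
time: 17.6
eef_pos: [0.5582, -0.1972, 0.1323]
orientation: [[1.0, 0.01, 0.0], [0.01, -1.0, -0.0], [0.0, 0.0, -1.0]]
ft_force: [0.1, -1.2, -0.7]
gripper_width: 0.0187
grip_force: 58.7
```

>>> arm_command:
  deltas:
    - {"dx":0,"dy":0,"dz":0.02,"rx":0,"ry":0,"rz":0,"hand":1}
    - {"dx":0,"dy":0,"dz":0.02,"rx":0,"ry":0,"rz":0,"hand":1}
    - {"dx":0,"dy":0,"dz":0,"rx":0,"ry":0,"rz":0,"hand":1}

```text
time: 17.98
eef_pos: [0.5588, -0.1975, 0.1312]
orientation: [[1.0, 0.01, 0.002], [0.01, -1.0, 0.001], [0.002, -0.0, -1.0]]
ft_force: [-7.2, 5.2, 34.9]
gripper_width: 0.0185
grip_force: 63.2
```

Contact came at z≈0.1315, so it is seated. I ease off, release and rise.

>>> arm_command:
  deltas:
    - {"dx":0,"dy":0,"dz":-0.02,"rx":0,"ry":0,"rz":0,"hand":1}
    - {"dx":0,"dy":0,"dz":0,"rx":0,"ry":0,"rz":0,"hand":0}
    - {"dx":0,"dy":0,"dz":0,"rx":0,"ry":0,"rz":0,"hand":0}
    - {"dx":0,"dy":0,"dz":0,"rx":0,"ry":0,"rz":0,"hand":0}
    - {"dx":0,"dy":0,"dz":-0.15,"rx":0,"ry":0,"rz":0,"hand":0}
    - {"dx":0,"dy":0,"dz":-0.3,"rx":0,"ry":0,"rz":0,"hand":0}
    - {"dx":0,"dy":0,"dz":-0.4,"rx":0,"ry":0,"rz":0,"hand":0}
    - {"dx":0,"dy":0,"dz":-0.4,"rx":0,"ry":0,"rz":0,"hand":0}
    - {"dx":0,"dy":0,"dz":-0.4,"rx":0,"ry":0,"rz":0,"hand":0}

```text
time: 19.1
eef_pos: [0.558, -0.1973, 0.2563]
orientation: [[1.0, 0.01, 0.0], [0.01, -1.0, -0.0], [0.0, 0.0, -1.0]]
ft_force: [0.5, -0.4, -0.9]
gripper_width: 0.0422
grip_force: 0.0
```

```bash
python3 - <<'E'
from h import *
plan([.4130,.3715,.26],-91.1)
plan([.4130,.3715,.26],-1.1)
t=cam('top');s=cam('scene')
W=np.zeros((600,800,3),np.uint8)
A=cv2.resize(t['frame'][60:230,340:480,::-1],(490,595),interpolation=cv2.INTER_CUBIC)
B=cv2.resize(s['frame'][50:220,260:390,::-1],None,fx=2.35,fy=2.35,interpolation=cv2.INTER_CUBIC)
W[:595,:490]=A;W[:B.shape[0],494:494+B.shape[1]]=B;cv2.imwrite('pics/c6.png',W)
E
```

```text
t 19.1 at [ 0.558  -0.1973  0.2563] turn [ 0.    -0.001  0.056] shift [-2.079 -7.545 -0.05 ] w 0.0422 F [ 0.5 -0.4 -0.9]
t 19.1 at [ 0.558  -0.1973  0.2563] turn [ 1.000e-03 -0.000e+00 -2.944e+00] shift [ 7.545 -2.079 -0.05 ] w 0.0422 F [ 0.5 -0.4 -0.9]
```

View pics/c6.png

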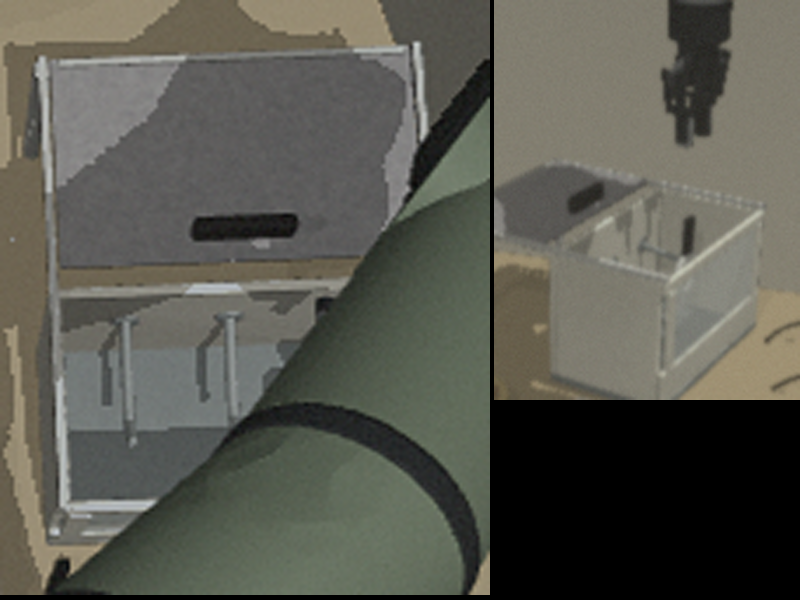

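The mount hangs on hook 3, with its stem at scene crop (687,235). Next mount.

>>> arm_command:
  deltas:
    - {"dx":-0.15,"dy":-0.6,"dz":0,"rx":0,"ry":0,"rz":0,"hand":-0.3}
    - {"dx":-0.15,"dy":-0.6,"dz":0,"rx":0,"ry":0,"rz":0,"hand":-0.3}
    - {"dx":-0.15,"dy":-0.6,"dz":0,"rx":0,"ry":0,"rz":0,"hand":-0.3}
    - {"dx":-0.15,"dy":-0.6,"dz":0,"rx":0,"ry":0,"rz":0,"hand":-0.3}
    - {"dx":-0.15,"dy":-0.6,"dz":0,"rx":0,"ry":0,"rz":0,"hand":-0.3}
    - {"dx":-0.15,"dy":-0.6,"dz":0,"rx":0,"ry":0,"rz":0,"hand":-0.3}
    - {"dx":-0.15,"dy":-0.6,"dz":0,"rx":0,"ry":0,"rz":0,"hand":-0.3}
    - {"dx":-0.15,"dy":-0.6,"dz":0,"rx":0,"ry":0,"rz":0,"hand":-0.3}
    - {"dx":-0.15,"dy":-0.6,"dz":0,"rx":0,"ry":0,"rz":0,"hand":-0.3}
    - {"dx":-0.15,"dy":-0.6,"dz":0,"rx":0,"ry":0,"rz":0,"hand":-0.3}

```text
time: 20.45
eef_pos: [0.4404, 0.2531, 0.2547]
orientation: [[1.0, 0.01, -0.0], [0.01, -1.0, 0.0], [-0.0, -0.0, -1.0]]
ft_force: [1.1, 0.3, 0.7]
gripper_width: 0.0555
grip_force: 0.0
```

>>> arm_command:
  deltas:
    - {"dx":-0.15,"dy":-0.6,"dz":0,"rx":0,"ry":0,"rz":0,"hand":-0.3}
    - {"dx":-0.15,"dy":-0.6,"dz":0,"rx":0,"ry":0,"rz":0,"hand":-0.3}
    - {"dx":-0.06,"dy":-0.4,"dz":0,"rx":0,"ry":0,"rz":0,"hand":-0.3}
    - {"dx":0,"dy":0,"dz":0,"rx":0,"ry":0,"rz":-0.3,"hand":-0.3}
    - {"dx":0,"dy":0,"dz":0,"rx":0,"ry":0,"rz":-0.3,"hand":-0.3}
    - {"dx":0,"dy":0,"dz":0,"rx":0,"ry":0,"rz":-0.3,"hand":-0.3}
    - {"dx":0,"dy":0,"dz":0,"rx":0,"ry":0,"rz":-0.3,"hand":-0.3}
    - {"dx":0,"dy":0,"dz":0,"rx":0,"ry":0,"rz":-0.3,"hand":-0.3}

```text
time: 21.45
eef_pos: [0.4128, 0.3712, 0.2546]
orientation: [[0.696, 0.718, -0.0], [0.718, -0.696, -0.0], [-0.0, 0.0, -1.0]]
ft_force: [0.7, -0.1, -0.5]
gripper_width: 0.0554
grip_force: 0.0
```

>>> arm_command:
  deltas:
    - {"dx":0,"dy":0,"dz":0,"rx":0,"ry":0,"rz":-0.3,"hand":-0.3}
    - {"dx":0,"dy":0,"dz":0,"rx":0,"ry":0,"rz":-0.3,"hand":-0.3}
    - {"dx":0,"dy":0,"dz":0,"rx":0,"ry":0,"rz":-0.3,"hand":-0.3}
    - {"dx":0,"dy":0,"dz":0,"rx":0,"ry":0,"rz":-0.3,"hand":-0.3}
    - {"dx":0,"dy":0,"dz":0,"rx":0,"ry":0,"rz":-0.24,"hand":-0.3}
    - {"dx":0,"dy":0,"dz":0,"rx":0,"ry":0,"rz":0,"hand":-0.3}

```text
time: 22.2
eef_pos: [0.4129, 0.3711, 0.2546]
orientation: [[0.022, 1.0, -0.0], [1.0, -0.022, 0.0], [0.0, -0.0, -1.0]]
ft_force: [0.0, 1.1, -0.4]
gripper_width: 0.0555
grip_force: 0.0
```

```bash
python3 - <<'E'
from h import *
plan([.4130,.3720,.106],-1.1)
E
```

```text
t 22.2 at [0.4129 0.3711 0.2546] turn [-0.    -0.    -0.006] shift [1.200e-02 1.000e-03 1.982e+00] w 0.0555 F [ 0.   1.1 -0.4]
```

>>> arm_command:
  deltas:
    - {"dx":0.01,"dy":0,"dz":0.5,"rx":0,"ry":0,"rz":0,"hand":-0.3}
    - {"dx":0,"dy":0,"dz":0.5,"rx":0,"ry":0,"rz":0,"hand":-0.3}
    - {"dx":0,"dy":0,"dz":0.5,"rx":0,"ry":0,"rz":0,"hand":-0.3}
    - {"dx":0,"dy":0,"dz":0.3,"rx":0,"ry":0,"rz":0,"hand":-0.3}
    - {"dx":0,"dy":0,"dz":0.16,"rx":0,"ry":0,"rz":0,"hand":-0.3}
    - {"dx":0,"dy":0,"dz":0,"rx":0,"ry":0,"rz":0,"hand":1}
    - {"dx":0,"dy":0,"dz":0,"rx":0,"ry":0,"rz":0,"hand":1}
    - {"dx":0,"dy":0,"dz":0,"rx":0,"ry":0,"rz":0,"hand":1}
    - {"dx":0,"dy":0,"dz":0,"rx":0,"ry":0,"rz":0,"hand":1}
  grip_force: 60

```text
time: 23.32
eef_pos: [0.4132, 0.3726, 0.1085]
orientation: [[0.021, 1.0, 0.001], [1.0, -0.021, 0.001], [0.001, 0.001, -1.0]]
ft_force: [-1.4, -0.1, 7.9]
gripper_width: 0.0188
grip_force: 59.0
```

>>> arm_command:
  deltas:
    - {"dx":0,"dy":0,"dz":-0.2,"rx":0,"ry":0,"rz":0,"hand":1}
    - {"dx":0,"dy":0,"dz":-0.4,"rx":0,"ry":0,"rz":0,"hand":1}
    - {"dx":0,"dy":0,"dz":-0.5,"rx":0,"ry":0,"rz":0,"hand":1}
    - {"dx":0,"dy":0,"dz":-0.6,"rx":0,"ry":0,"rz":0,"hand":1}
    - {"dx":0,"dy":0,"dz":-0.6,"rx":0,"ry":0,"rz":0,"hand":1}
    - {"dx":0,"dy":0,"dz":-0.4,"rx":0,"ry":0,"rz":0,"hand":1}

```text
time: 24.08
eef_pos: [0.4131, 0.3719, 0.3133]
orientation: [[0.022, 1.0, 0.001], [1.0, -0.022, 0.002], [0.002, 0.001, -1.0]]
ft_force: [0.6, 1.0, -0.9]
gripper_width: 0.019
grip_force: 58.6
```

>>> arm_command:
  deltas:
    - {"dx":0,"dy":0,"dz":0,"rx":0,"ry":0,"rz":0.29,"hand":1}
    - {"dx":0,"dy":0,"dz":0,"rx":0,"ry":0,"rz":0.29,"hand":1}
    - {"dx":0,"dy":0,"dz":0,"rx":0,"ry":0,"rz":0.3,"hand":1}
    - {"dx":0,"dy":0,"dz":0,"rx":0,"ry":0,"rz":0.3,"hand":1}
    - {"dx":0,"dy":0,"dz":0,"rx":0,"ry":0,"rz":0.3,"hand":1}
    - {"dx":0,"dy":0,"dz":0,"rx":0,"ry":0,"rz":0.3,"hand":1}
    - {"dx":0,"dy":0,"dz":0,"rx":0,"ry":0,"rz":0.3,"hand":1}
    - {"dx":0,"dy":0,"dz":0,"rx":0,"ry":0,"rz":0.3,"hand":1}
    - {"dx":0,"dy":0,"dz":0,"rx":0,"ry":0,"rz":0.3,"hand":1}
    - {"dx":0,"dy":0,"dz":0,"rx":0,"ry":0,"rz":0.26,"hand":1}

```text
time: 25.32
eef_pos: [0.4127, 0.372, 0.3111]
orientation: [[1.0, 0.005, -0.0], [0.005, -1.0, 0.001], [-0.0, -0.001, -1.0]]
ft_force: [-1.4, 0.5, -1.0]
gripper_width: 0.0192
grip_force: 58.6
```

```bash
python3 - <<'E'
from h import *
plan([.512,-.1215,.31],-89.4)
E
```

```text
t 25.32 at [0.4127 0.372  0.3111] turn [-0.002  0.    -0.01 ] shift [1.255 6.593 0.015] w 0.0192 F [-1.4  0.5 -1. ]
```

>>> arm_command:
  deltas:
    - {"dx":0.12,"dy":0.6,"dz":0,"rx":0,"ry":0,"rz":0,"hand":1}
    - {"dx":0.12,"dy":0.6,"dz":0,"rx":0,"ry":0,"rz":0,"hand":1}
    - {"dx":0.12,"dy":0.6,"dz":0,"rx":0,"ry":0,"rz":0,"hand":1}
    - {"dx":0.12,"dy":0.6,"dz":0,"rx":0,"ry":0,"rz":0,"hand":1}
    - {"dx":0.12,"dy":0.6,"dz":0,"rx":0,"ry":0,"rz":0,"hand":1}
    - {"dx":0.12,"dy":0.6,"dz":0,"rx":0,"ry":0,"rz":0,"hand":1}
    - {"dx":0.12,"dy":0.6,"dz":0,"rx":0,"ry":0,"rz":0,"hand":1}
    - {"dx":0.12,"dy":0.6,"dz":0,"rx":0,"ry":0,"rz":0,"hand":1}
    - {"dx":0.12,"dy":0.6,"dz":0,"rx":0,"ry":0,"rz":0,"hand":1}
    - {"dx":0.12,"dy":0.6,"dz":0,"rx":0,"ry":0,"rz":0,"hand":1}

```text
time: 26.58
eef_pos: [0.5074, -0.0784, 0.3111]
orientation: [[1.0, 0.01, 0.001], [0.01, -1.0, 0.001], [0.001, -0.001, -1.0]]
ft_force: [1.5, 0.9, -0.3]
gripper_width: 0.0192
grip_force: 58.7
```

>>> arm_command:
  deltas:
    - {"dx":0.05,"dy":0.4,"dz":0,"rx":0,"ry":0,"rz":0,"hand":1}
    - {"dx":0,"dy":0.19,"dz":0,"rx":0,"ry":0,"rz":0,"hand":1}
    - {"dx":0,"dy":0,"dz":0,"rx":0,"ry":0,"rz":0,"hand":1}
    - {"dx":0,"dy":0,"dz":0,"rx":0,"ry":0,"rz":0,"hand":1}

```text
time: 27.08
eef_pos: [0.5117, -0.1198, 0.3102]
orientation: [[1.0, 0.012, -0.0], [0.012, -1.0, 0.001], [-0.0, -0.001, -1.0]]
ft_force: [0.1, 0.4, -1.3]
gripper_width: 0.0183
grip_force: 58.7
```

```bash
python3 - <<'E'
from h import *
plan([.512,-.1215,.158],-89.4)
E
```

```text
t 27.07 at [ 0.5117 -0.1198  0.3102] turn [-0.001  0.     0.002] shift [0.004 0.023 2.029] w 0.0183 F [ 0.1  0.4 -1.3]
```

>>> arm_command:
  deltas:
    - {"dx":0,"dy":0.02,"dz":0.4,"rx":0,"ry":0,"rz":0,"hand":1}
    - {"dx":0,"dy":0,"dz":0.4,"rx":0,"ry":0,"rz":0,"hand":1}
    - {"dx":0,"dy":0,"dz":0.4,"rx":0,"ry":0,"rz":0,"hand":1}
    - {"dx":0,"dy":0,"dz":0.4,"rx":0,"ry":0,"rz":0,"hand":1}
    - {"dx":0,"dy":0,"dz":0.3,"rx":0,"ry":0,"rz":0,"hand":1}
    - {"dx":0,"dy":0,"dz":0.12,"rx":0,"ry":0,"rz":0,"hand":1}
    - {"dx":0,"dy":0,"dz":0,"rx":0,"ry":0,"rz":0,"hand":1}

```text
time: 27.95
eef_pos: [0.5117, -0.1221, 0.1587]
orientation: [[1.0, 0.011, -0.0], [0.011, -1.0, 0.0], [-0.0, -0.0, -1.0]]
ft_force: [0.6, 0.1, -0.1]
gripper_width: 0.0183
grip_force: 58.7
```

>>> arm_command:
  deltas:
    - {"dx":0.1,"dy":0,"dz":0,"rx":0,"ry":0,"rz":0,"hand":1}
    - {"dx":0.15,"dy":0,"dz":0,"rx":0,"ry":0,"rz":0,"hand":1}
    - {"dx":0.15,"dy":0,"dz":0,"rx":0,"ry":0,"rz":0,"hand":1}
    - {"dx":0.1,"dy":0,"dz":0,"rx":0,"ry":0,"rz":0,"hand":1}
    - {"dx":0.1,"dy":0,"dz":0,"rx":0,"ry":0,"rz":0,"hand":1}
    - {"dx":0,"dy":0,"dz":0,"rx":0,"ry":0,"rz":0,"hand":1}

```text
time: 28.7
eef_pos: [0.557, -0.1222, 0.1584]
orientation: [[1.0, 0.01, -0.0], [0.01, -1.0, -0.0], [-0.0, 0.0, -1.0]]
ft_force: [-0.6, -0.3, -0.7]
gripper_width: 0.0188
grip_force: 58.7
```

>>> arm_command:
  deltas:
    - {"dx":0,"dy":0,"dz":0.1,"rx":0,"ry":0,"rz":0,"hand":1}
    - {"dx":0,"dy":0,"dz":0.1,"rx":0,"ry":0,"rz":0,"hand":1}
    - {"dx":0,"dy":0,"dz":0.1,"rx":0,"ry":0,"rz":0,"hand":1}
    - {"dx":0,"dy":0,"dz":0.03,"rx":0,"ry":0,"rz":0,"hand":1}
    - {"dx":0,"dy":0,"dz":0,"rx":0,"ry":0,"rz":0,"hand":1}

```text
time: 29.32
eef_pos: [0.5566, -0.1222, 0.1337]
orientation: [[1.0, 0.01, -0.0], [0.01, -1.0, -0.0], [-0.0, 0.0, -1.0]]
ft_force: [0.2, -0.2, -1.1]
gripper_width: 0.0189
grip_force: 58.7
```

>>> arm_command:
  deltas:
    - {"dx":0,"dy":0,"dz":0.03,"rx":0,"ry":0,"rz":0,"hand":1}
    - {"dx":0,"dy":0,"dz":0,"rx":0,"ry":0,"rz":0,"hand":1}
    - {"dx":0,"dy":0,"dz":0,"rx":0,"ry":0,"rz":0,"hand":0}
    - {"dx":0,"dy":0,"dz":0,"rx":0,"ry":0,"rz":0,"hand":0}
    - {"dx":0,"dy":0,"dz":0,"rx":0,"ry":0,"rz":0,"hand":0}
    - {"dx":0,"dy":0,"dz":-0.15,"rx":0,"ry":0,"rz":0,"hand":0}
    - {"dx":0,"dy":0,"dz":-0.3,"rx":0,"ry":0,"rz":0,"hand":0}
    - {"dx":0,"dy":0,"dz":-0.4,"rx":0,"ry":0,"rz":0,"hand":0}
    - {"dx":0,"dy":0,"dz":-0.4,"rx":0,"ry":0,"rz":0,"hand":0}
    - {"dx":0,"dy":0,"dz":-0.4,"rx":0,"ry":0,"rz":0,"hand":0}

```text
time: 30.58
eef_pos: [0.5565, -0.1223, 0.2571]
orientation: [[1.0, 0.01, 0.0], [0.01, -1.0, -0.0], [0.0, 0.0, -1.0]]
ft_force: [0.0, -0.1, 0.6]
gripper_width: 0.0426
grip_force: 0.0
```

```bash
python3 - <<'E'
from h import *
plan([.5630,.3700,.255],-89.4)
t=cam('top');s=cam('scene')
save(t,'t7.png');save(s,'s7.png')
m=(t['frame'].max(2)<45).astype('uint8')[150:270,195:240]
n,l,st,ce=cv2.connectedComponentsWithStats(m)
for i in range(1,n):
    if st[i,4]>15: print(st[i], ray(t,195+ce[i][0],150+ce[i][1],.114)[:2])
m=(s['frame'].max(2)<50).astype('uint8')[100:230,240:390]
n,l,st,ce=cv2.connectedComponentsWithStats(m)
for i in range(1,n):
    if st[i,4]>15: print(st[i], ray(s,240+ce[i][0],100+ce[i][1],.137)[:2])
E
```

```text
t 30.57 at [ 0.5565 -0.1223  0.2571] turn [ 0.    -0.001 -0.001] shift [ 0.155 -6.563  0.027] w 0.0426 F [ 0.  -0.1  0.6]
[12 23  6 10 37] [0.56275308 0.36914757]
[ 80   0  20  17 156] [ 0.79817401 -0.54574653]
[52 29 14 11 71] [ 0.73664563 -0.22772328]
[89 52  4 13 28] [ 0.55472324 -0.11862357]
```

>>> arm_command:
  deltas:
    - {"dx":0.02,"dy":-0.6,"dz":0,"rx":0,"ry":0,"rz":0,"hand":-0.3}
    - {"dx":0.02,"dy":-0.6,"dz":0,"rx":0,"ry":0,"rz":0,"hand":-0.3}
    - {"dx":0.02,"dy":-0.6,"dz":0,"rx":0,"ry":0,"rz":0,"hand":-0.3}
    - {"dx":0.02,"dy":-0.6,"dz":0,"rx":0,"ry":0,"rz":0,"hand":-0.3}
    - {"dx":0.02,"dy":-0.6,"dz":0,"rx":0,"ry":0,"rz":0,"hand":-0.3}
    - {"dx":0.02,"dy":-0.6,"dz":0,"rx":0,"ry":0,"rz":0,"hand":-0.3}
    - {"dx":0.02,"dy":-0.6,"dz":0,"rx":0,"ry":0,"rz":0,"hand":-0.3}
    - {"dx":0.02,"dy":-0.6,"dz":0,"rx":0,"ry":0,"rz":0,"hand":-0.3}
    - {"dx":0,"dy":-0.6,"dz":0,"rx":0,"ry":0,"rz":0,"hand":-0.3}
    - {"dx":0,"dy":-0.6,"dz":0,"rx":0,"ry":0,"rz":0,"hand":-0.3}

```text
time: 31.92
eef_pos: [0.5637, 0.3293, 0.2553]
orientation: [[1.0, 0.01, -0.0], [0.01, -1.0, -0.0], [-0.0, 0.0, -1.0]]
ft_force: [0.0, -0.4, 0.0]
gripper_width: 0.0556
grip_force: 0.0
```

>>> arm_command:
  deltas:
    - {"dx":0,"dy":-0.4,"dz":0,"rx":0,"ry":0,"rz":0,"hand":-0.3}
    - {"dx":0,"dy":-0.16,"dz":0,"rx":0,"ry":0,"rz":0,"hand":-0.3}
    - {"dx":0,"dy":0,"dz":0,"rx":0,"ry":0,"rz":-0.3,"hand":-0.3}
    - {"dx":0,"dy":0,"dz":0,"rx":0,"ry":0,"rz":-0.3,"hand":-0.3}
    - {"dx":0,"dy":0,"dz":0,"rx":0,"ry":0,"rz":-0.3,"hand":-0.3}
    - {"dx":0,"dy":0,"dz":0,"rx":0,"ry":0,"rz":-0.3,"hand":-0.3}
    - {"dx":0,"dy":0,"dz":0,"rx":0,"ry":0,"rz":-0.3,"hand":-0.3}

```text
time: 32.8
eef_pos: [0.5639, 0.3686, 0.2555]
orientation: [[0.697, 0.717, 0.0], [0.717, -0.697, -0.0], [-0.0, 0.0, -1.0]]
ft_force: [0.0, -1.0, 0.3]
gripper_width: 0.0556
grip_force: 0.0
```

>>> arm_command:
  deltas:
    - {"dx":0,"dy":0,"dz":0,"rx":0,"ry":0,"rz":-0.3,"hand":-0.3}
    - {"dx":0,"dy":0,"dz":0,"rx":0,"ry":0,"rz":-0.3,"hand":-0.3}
    - {"dx":0,"dy":0,"dz":0,"rx":0,"ry":0,"rz":-0.3,"hand":-0.3}
    - {"dx":0,"dy":0,"dz":0,"rx":0,"ry":0,"rz":-0.3,"hand":-0.3}
    - {"dx":0,"dy":0,"dz":0,"rx":0,"ry":0,"rz":-0.24,"hand":-0.3}
    - {"dx":0,"dy":0,"dz":0,"rx":0,"ry":0,"rz":0,"hand":-0.3}

```text
time: 33.55
eef_pos: [0.564, 0.3687, 0.2555]
orientation: [[0.023, 1.0, 0.0], [1.0, -0.023, -0.0], [-0.0, 0.0, -1.0]]
ft_force: [-1.0, 0.3, -0.8]
gripper_width: 0.0552
grip_force: 0.0
```

```bash
python3 - <<'E'
from h import *
plan([.5630,.3700,.106],-1.1)
E
```

```text
t 33.55 at [0.564  0.3687 0.2555] turn [ 0.     0.    -0.008] shift [ 0.017 -0.014  1.994] w 0.0552 F [-1.   0.3 -0.8]
```

>>> arm_command:
  deltas:
    - {"dx":0.02,"dy":-0.01,"dz":0.5,"rx":0,"ry":0,"rz":0,"hand":-0.3}
    - {"dx":0,"dy":0,"dz":0.5,"rx":0,"ry":0,"rz":0,"hand":-0.3}
    - {"dx":0,"dy":0,"dz":0.5,"rx":0,"ry":0,"rz":0,"hand":-0.3}
    - {"dx":0,"dy":0,"dz":0.3,"rx":0,"ry":0,"rz":0,"hand":-0.3}
    - {"dx":0,"dy":0,"dz":0.17,"rx":0,"ry":0,"rz":0,"hand":-0.3}
    - {"dx":0,"dy":0,"dz":0,"rx":0,"ry":0,"rz":0,"hand":1}
    - {"dx":0,"dy":0,"dz":0,"rx":0,"ry":0,"rz":0,"hand":1}
    - {"dx":0,"dy":0,"dz":0,"rx":0,"ry":0,"rz":0,"hand":1}
    - {"dx":0,"dy":0,"dz":0,"rx":0,"ry":0,"rz":0,"hand":1}
  grip_force: 60

```text
time: 34.67
eef_pos: [0.5634, 0.3718, 0.1087]
orientation: [[0.021, 1.0, 0.001], [1.0, -0.021, 0.001], [0.001, 0.001, -1.0]]
ft_force: [-0.6, -0.9, 7.2]
gripper_width: 0.0187
grip_force: 59.2
```

>>> arm_command:
  deltas:
    - {"dx":0,"dy":0,"dz":-0.2,"rx":0,"ry":0,"rz":0,"hand":1}
    - {"dx":0,"dy":0,"dz":-0.4,"rx":0,"ry":0,"rz":0,"hand":1}
    - {"dx":0,"dy":0,"dz":-0.5,"rx":0,"ry":0,"rz":0,"hand":1}
    - {"dx":0,"dy":0,"dz":-0.6,"rx":0,"ry":0,"rz":0,"hand":1}
    - {"dx":0,"dy":0,"dz":-0.6,"rx":0,"ry":0,"rz":0,"hand":1}
    - {"dx":0,"dy":0,"dz":-0.4,"rx":0,"ry":0,"rz":0,"hand":1}

```text
time: 35.42
eef_pos: [0.5631, 0.3713, 0.3136]
orientation: [[0.022, 1.0, 0.002], [1.0, -0.022, 0.002], [0.002, 0.002, -1.0]]
ft_force: [-0.1, -0.0, -1.2]
gripper_width: 0.0187
grip_force: 58.6
```

>>> arm_command:
  deltas:
    - {"dx":0,"dy":0,"dz":0,"rx":0,"ry":0,"rz":0.29,"hand":1}
    - {"dx":0,"dy":0,"dz":0,"rx":0,"ry":0,"rz":0.29,"hand":1}
    - {"dx":0,"dy":0,"dz":0,"rx":0,"ry":0,"rz":0.3,"hand":1}
    - {"dx":0,"dy":0,"dz":0,"rx":0,"ry":0,"rz":0.3,"hand":1}
    - {"dx":0,"dy":0,"dz":0,"rx":0,"ry":0,"rz":0.3,"hand":1}
    - {"dx":0,"dy":0,"dz":0,"rx":0,"ry":0,"rz":0.3,"hand":1}
    - {"dx":0,"dy":0,"dz":0,"rx":0,"ry":0,"rz":0.3,"hand":1}
    - {"dx":0,"dy":0,"dz":0,"rx":0,"ry":0,"rz":0.3,"hand":1}
    - {"dx":0,"dy":0,"dz":0,"rx":0,"ry":0,"rz":0.3,"hand":1}
    - {"dx":0,"dy":0,"dz":0,"rx":0,"ry":0,"rz":0.26,"hand":1}

```text
time: 36.67
eef_pos: [0.5627, 0.3714, 0.3112]
orientation: [[1.0, 0.005, 0.0], [0.005, -1.0, 0.001], [0.0, -0.001, -1.0]]
ft_force: [-0.2, 0.5, -0.8]
gripper_width: 0.0188
grip_force: 58.6
```

```bash
python3 - <<'E'
from h import *
plan([.511,-.0470,.31],-89.4)
E
```

```text
t 36.67 at [0.5627 0.3714 0.3112] turn [-0.001 -0.001 -0.01 ] shift [-0.748  5.571  0.016] w 0.0188 F [-0.2  0.5 -0.8]
```

>>> arm_command:
  deltas:
    - {"dx":-0.1,"dy":0.6,"dz":0,"rx":0,"ry":0,"rz":0,"hand":1}
    - {"dx":-0.1,"dy":0.6,"dz":0,"rx":0,"ry":0,"rz":0,"hand":1}
    - {"dx":-0.1,"dy":0.6,"dz":0,"rx":0,"ry":0,"rz":0,"hand":1}
    - {"dx":-0.1,"dy":0.6,"dz":0,"rx":0,"ry":0,"rz":0,"hand":1}
    - {"dx":-0.1,"dy":0.6,"dz":0,"rx":0,"ry":0,"rz":0,"hand":1}
    - {"dx":-0.1,"dy":0.6,"dz":0,"rx":0,"ry":0,"rz":0,"hand":1}
    - {"dx":-0.1,"dy":0.6,"dz":0,"rx":0,"ry":0,"rz":0,"hand":1}
    - {"dx":-0.05,"dy":0.6,"dz":0,"rx":0,"ry":0,"rz":0,"hand":1}
    - {"dx":0,"dy":0.5,"dz":0,"rx":0,"ry":0,"rz":0,"hand":1}
    - {"dx":0,"dy":0.27,"dz":0,"rx":0,"ry":0,"rz":0,"hand":1}

```text
time: 37.92
eef_pos: [0.5106, -0.0489, 0.3111]
orientation: [[1.0, 0.008, 0.001], [0.008, -1.0, 0.001], [0.001, -0.001, -1.0]]
ft_force: [-0.2, 1.0, -1.4]
gripper_width: 0.0182
grip_force: 58.7
```

>>> arm_command:
  deltas:
    - {"dx":0,"dy":0,"dz":0,"rx":0,"ry":0,"rz":0,"hand":1}
    - {"dx":0,"dy":0,"dz":0,"rx":0,"ry":0,"rz":0,"hand":1}

```text
time: 38.17
eef_pos: [0.511, -0.0461, 0.3104]
orientation: [[1.0, 0.011, 0.0], [0.011, -1.0, 0.001], [0.0, -0.001, -1.0]]
ft_force: [-0.0, 0.1, -0.9]
gripper_width: 0.0187
grip_force: 58.7
```

```bash
python3 - <<'E'
from h import *
plan([.511,-.0470,.158],-89.4)
E
```

```text
t 38.17 at [ 0.511  -0.0461  0.3104] turn [-0.001 -0.001  0.   ] shift [0.    0.011 2.032] w 0.0187 F [-0.   0.1 -0.9]
```

>>> arm_command:
  deltas:
    - {"dx":0,"dy":0.02,"dz":0.4,"rx":0,"ry":0,"rz":0,"hand":1}
    - {"dx":0,"dy":0,"dz":0.4,"rx":0,"ry":0,"rz":0,"hand":1}
    - {"dx":0,"dy":0,"dz":0.4,"rx":0,"ry":0,"rz":0,"hand":1}
    - {"dx":0,"dy":0,"dz":0.4,"rx":0,"ry":0,"rz":0,"hand":1}
    - {"dx":0,"dy":0,"dz":0.3,"rx":0,"ry":0,"rz":0,"hand":1}
    - {"dx":0,"dy":0,"dz":0.12,"rx":0,"ry":0,"rz":0,"hand":1}
    - {"dx":0,"dy":0,"dz":0,"rx":0,"ry":0,"rz":0,"hand":1}

```text
time: 39.05
eef_pos: [0.511, -0.0479, 0.1587]
orientation: [[1.0, 0.011, -0.0], [0.011, -1.0, 0.0], [-0.0, -0.0, -1.0]]
ft_force: [0.5, 0.3, 0.1]
gripper_width: 0.0187
grip_force: 58.7
```

>>> arm_command:
  deltas:
    - {"dx":0.1,"dy":0,"dz":0,"rx":0,"ry":0,"rz":0,"hand":1}
    - {"dx":0.15,"dy":0,"dz":0,"rx":0,"ry":0,"rz":0,"hand":1}
    - {"dx":0.15,"dy":0,"dz":0,"rx":0,"ry":0,"rz":0,"hand":1}
    - {"dx":0.1,"dy":0,"dz":0,"rx":0,"ry":0,"rz":0,"hand":1}
    - {"dx":0.1,"dy":0,"dz":0,"rx":0,"ry":0,"rz":0,"hand":1}
    - {"dx":0,"dy":0,"dz":0,"rx":0,"ry":0,"rz":0,"hand":1}

```text
time: 39.8
eef_pos: [0.5563, -0.048, 0.1585]
orientation: [[1.0, 0.01, -0.0], [0.01, -1.0, -0.0], [-0.0, 0.0, -1.0]]
ft_force: [-0.8, -0.4, -1.6]
gripper_width: 0.0189
grip_force: 58.7
```

>>> arm_command:
  deltas:
    - {"dx":0,"dy":0,"dz":0.1,"rx":0,"ry":0,"rz":0,"hand":1}
    - {"dx":0,"dy":0,"dz":0.1,"rx":0,"ry":0,"rz":0,"hand":1}
    - {"dx":0,"dy":0,"dz":0.1,"rx":0,"ry":0,"rz":0,"hand":1}
    - {"dx":0,"dy":0,"dz":0.03,"rx":0,"ry":0,"rz":0,"hand":1}
    - {"dx":0,"dy":0,"dz":0.02,"rx":0,"ry":0,"rz":0,"hand":1}
    - {"dx":0,"dy":0,"dz":0,"rx":0,"ry":0,"rz":0,"hand":1}

```text
time: 40.55
eef_pos: [0.556, -0.048, 0.1323]
orientation: [[1.0, 0.01, 0.0], [0.01, -1.0, -0.0], [0.0, 0.0, -1.0]]
ft_force: [0.2, 0.4, -0.8]
gripper_width: 0.0184
grip_force: 58.7
```

>>> arm_command:
  deltas:
    - {"dx":0,"dy":0,"dz":0,"rx":0,"ry":0,"rz":0,"hand":0}
    - {"dx":0,"dy":0,"dz":0,"rx":0,"ry":0,"rz":0,"hand":0}
    - {"dx":0,"dy":0,"dz":0,"rx":0,"ry":0,"rz":0,"hand":0}
    - {"dx":0,"dy":0,"dz":-0.15,"rx":0,"ry":0,"rz":0,"hand":0}
    - {"dx":0,"dy":0,"dz":-0.3,"rx":0,"ry":0,"rz":0,"hand":0}
    - {"dx":0,"dy":0,"dz":-0.4,"rx":0,"ry":0,"rz":0,"hand":0}
    - {"dx":0,"dy":0,"dz":-0.4,"rx":0,"ry":0,"rz":0,"hand":0}
    - {"dx":0,"dy":0,"dz":-0.4,"rx":0,"ry":0,"rz":0,"hand":0}
    - {"dx":0,"dy":-0.6,"dz":0,"rx":0,"ry":0,"rz":0,"hand":0}
    - {"dx":0,"dy":-0.6,"dz":0,"rx":0,"ry":0,"rz":0,"hand":0}

```text
time: 41.8
eef_pos: [0.5551, 0.0429, 0.2572]
orientation: [[1.0, 0.009, 0.001], [0.009, -1.0, 0.001], [0.001, -0.001, -1.0]]
ft_force: [0.6, 1.3, -0.5]
gripper_width: 0.0426
grip_force: 0.0
```

>>> arm_command:
  deltas:
    - {"dx":-0.1,"dy":-0.6,"dz":0,"rx":0,"ry":0,"rz":-0.3,"hand":0}
    - {"dx":0,"dy":-0.6,"dz":0,"rx":0,"ry":0,"rz":0,"hand":0}
    - {"dx":0,"dy":-0.6,"dz":0,"rx":0,"ry":0,"rz":0,"hand":0}
    - {"dx":0,"dy":-0.6,"dz":0,"rx":0,"ry":0,"rz":0,"hand":0}
    - {"dx":0,"dy":-0.6,"dz":0,"rx":0,"ry":0,"rz":0,"hand":0}
    - {"dx":0,"dy":-0.6,"dz":0,"rx":0,"ry":0,"rz":0,"hand":0}
    - {"dx":0,"dy":0,"dz":0,"rx":0,"ry":0,"rz":0,"hand":0}

```text
time: 42.68
eef_pos: [0.5084, 0.3123, 0.2562]
orientation: [[0.985, 0.171, -0.0], [0.171, -0.985, 0.0], [-0.0, -0.0, -1.0]]
ft_force: [-0.5, -0.8, -0.0]
gripper_width: 0.0426
grip_force: 0.0
```

```bash
python3 - <<'E'
from h import *
plan([.50,.371,.25],-1.1)
t=cam('top');s=cam('scene');save(t,'t8.png')
W=np.zeros((600,800,3),np.uint8)
A=cv2.resize(t['frame'][60:270,190:480,::-1],(800,579),interpolation=cv2.INTER_CUBIC)
W[:579]=A
B=cv2.resize(s['frame'][110:230,260:390,::-1],None,fx=2,fy=2,interpolation=cv2.INTER_CUBIC)
W[:240,:260]=B
cv2.imwrite('pics/c8.png',W)
E
```

```text
t 42.67 at [0.5084 0.3123 0.2562] turn [-1.000e-03 -0.000e+00 -2.634e+00] shift [ 0.78  -0.128  0.082] w 0.0426 F [-0.5 -0.8 -0. ]
```

View pics/c8.png

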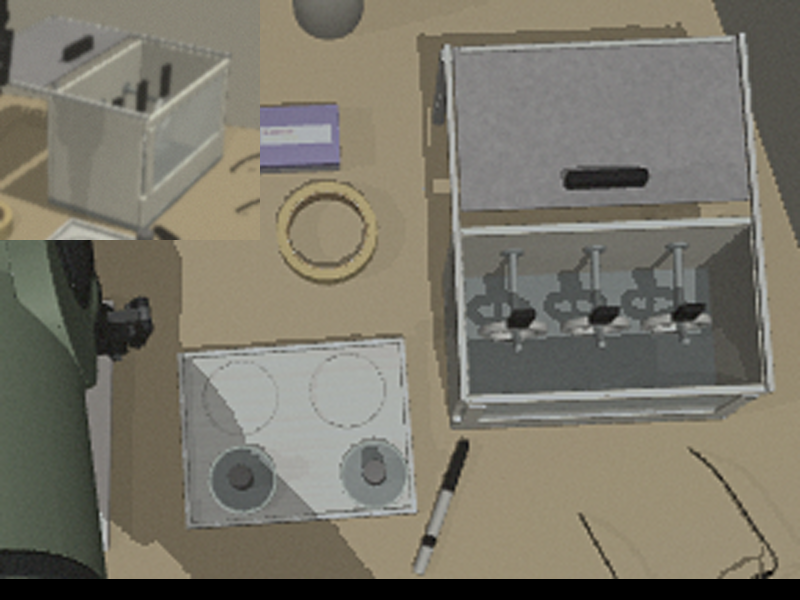

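All three mounts hang on their own hooks, with stems at crop (520,318), (604,316) and (687,314). The right blank has shifted to crop (374,470). Next I close the cover.

>>> arm_command:
  deltas:
    - {"dx":0,"dy":0,"dz":0,"rx":0,"ry":0,"rz":-0.3,"hand":-0.3}
    - {"dx":0,"dy":0,"dz":0,"rx":0,"ry":0,"rz":-0.3,"hand":-0.3}
    - {"dx":0,"dy":0,"dz":0,"rx":0,"ry":0,"rz":-0.3,"hand":-0.3}
    - {"dx":0,"dy":0,"dz":0,"rx":0,"ry":0,"rz":-0.3,"hand":-0.3}
    - {"dx":0,"dy":0,"dz":0,"rx":0,"ry":0,"rz":-0.3,"hand":-0.3}
    - {"dx":0,"dy":0,"dz":0,"rx":0,"ry":0,"rz":-0.3,"hand":-0.3}
    - {"dx":0,"dy":0,"dz":0,"rx":0,"ry":0,"rz":-0.3,"hand":-0.3}
    - {"dx":0,"dy":0,"dz":0,"rx":0,"ry":0,"rz":-0.3,"hand":-0.3}
    - {"dx":0,"dy":0,"dz":0,"rx":0,"ry":0,"rz":-0.29,"hand":-0.3}

```text
time: 43.9
eef_pos: [0.5102, 0.3072, 0.2567]
orientation: [[-0.008, 1.0, 0.001], [1.0, 0.008, -0.0], [-0.0, 0.001, -1.0]]
ft_force: [-0.2, -0.1, 0.0]
gripper_width: 0.0553
grip_force: 0.0
```

>>> arm_command:
  deltas:
    - {"dx":-0.57,"dy":0.2,"dz":0,"rx":0,"ry":0,"rz":0,"hand":-0.3}
    - {"dx":-0.57,"dy":0.2,"dz":0,"rx":0,"ry":0,"rz":0,"hand":-0.3}
    - {"dx":-0.57,"dy":0.2,"dz":0,"rx":0,"ry":0,"rz":0,"hand":-0.3}
    - {"dx":-0.57,"dy":0.2,"dz":0,"rx":0,"ry":0,"rz":0,"hand":-0.3}
    - {"dx":-0.57,"dy":0.2,"dz":0,"rx":0,"ry":0,"rz":0,"hand":-0.3}
    - {"dx":-0.57,"dy":0.2,"dz":0,"rx":0,"ry":0,"rz":0,"hand":-0.3}
    - {"dx":-0.57,"dy":0.2,"dz":0,"rx":0,"ry":0,"rz":0,"hand":-0.3}
    - {"dx":-0.57,"dy":0.2,"dz":0,"rx":0,"ry":0,"rz":0,"hand":-0.3}
    - {"dx":-0.57,"dy":0.2,"dz":0,"rx":0,"ry":0,"rz":0,"hand":-0.3}
    - {"dx":-0.57,"dy":0.2,"dz":0,"rx":0,"ry":0,"rz":0,"hand":-0.3}

```text
time: 45.15
eef_pos: [0.6615, -0.121, 0.2567]
orientation: [[-0.003, 1.0, 0.0], [1.0, 0.003, -0.001], [-0.001, 0.0, -1.0]]
ft_force: [0.5, 1.1, 0.8]
gripper_width: 0.0556
grip_force: 0.0
```

>>> arm_command:
  deltas:
    - {"dx":0,"dy":0,"dz":0,"rx":0,"ry":0,"rz":0,"hand":-0.3}
    - {"dx":0,"dy":0,"dz":0,"rx":0,"ry":0,"rz":0,"hand":-0.3}

```text
time: 45.4
eef_pos: [0.6612, -0.1186, 0.2563]
orientation: [[-0.004, 1.0, -0.0], [1.0, 0.004, -0.0], [-0.0, -0.0, -1.0]]
ft_force: [-0.6, -0.1, -0.4]
gripper_width: 0.0552
grip_force: 0.0
```

```bash
python3 - <<'E'
from h import *
plan([.665,-.118,.188],.7)
E
```

```text
t 45.4 at [ 0.6612 -0.1186  0.2563] turn [-0.     0.    -0.016] shift [0.007 0.05  0.911] w 0.0552 F [-0.6 -0.1 -0.4]
```

>>> arm_command:
  deltas:
    - {"dx":0,"dy":0.05,"dz":0.35,"rx":0,"ry":0,"rz":-0.02,"hand":-0.3}
    - {"dx":0,"dy":0,"dz":0.35,"rx":0,"ry":0,"rz":0,"hand":-0.3}
    - {"dx":0,"dy":0,"dz":0.2,"rx":0,"ry":0,"rz":0,"hand":-0.3}
    - {"dx":0,"dy":0,"dz":0,"rx":0,"ry":0,"rz":0,"hand":1}
    - {"dx":0,"dy":0,"dz":0,"rx":0,"ry":0,"rz":0,"hand":1}
    - {"dx":0,"dy":0,"dz":0,"rx":0,"ry":0,"rz":0,"hand":1}
    - {"dx":0,"dy":0,"dz":0,"rx":0,"ry":0,"rz":0,"hand":1}
    - {"dx":0,"dy":0,"dz":0,"rx":0,"ry":0,"rz":0,"hand":1}
  grip_force: 30

```text
time: 46.4
eef_pos: [0.6655, -0.1179, 0.1898]
orientation: [[-0.015, 1.0, 0.001], [1.0, 0.015, 0.0], [0.0, 0.001, -1.0]]
ft_force: [-4.8, 1.3, 5.9]
gripper_width: 0.0112
grip_force: 30.2
```

>>> arm_command:
  deltas:
    - {"dx":0,"dy":-0.1,"dz":0,"rx":0,"ry":0,"rz":0,"hand":1}
    - {"dx":0,"dy":-0.25,"dz":0,"rx":0,"ry":0,"rz":0,"hand":1}
    - {"dx":0,"dy":-0.25,"dz":0,"rx":0,"ry":0,"rz":0,"hand":1}
    - {"dx":0,"dy":-0.25,"dz":0,"rx":0,"ry":0,"rz":0,"hand":1}
    - {"dx":0,"dy":-0.25,"dz":0,"rx":0,"ry":0,"rz":0,"hand":1}
    - {"dx":0,"dy":-0.25,"dz":0,"rx":0,"ry":0,"rz":0,"hand":1}
    - {"dx":0,"dy":-0.25,"dz":0,"rx":0,"ry":0,"rz":0,"hand":1}
    - {"dx":0,"dy":-0.25,"dz":0,"rx":0,"ry":0,"rz":0,"hand":1}
    - {"dx":0,"dy":-0.25,"dz":0,"rx":0,"ry":0,"rz":0,"hand":1}
    - {"dx":0,"dy":0,"dz":0,"rx":0,"ry":0,"rz":0,"hand":1}

```text
time: 47.65
eef_pos: [0.5073, -0.1206, 0.1897]
orientation: [[-0.015, 1.0, 0.002], [1.0, 0.015, 0.0], [0.0, 0.002, -1.0]]
ft_force: [-0.7, -0.6, 7.4]
gripper_width: 0.0109
grip_force: 30.5
```

>>> arm_command:
  deltas:
    - {"dx":0,"dy":-0.05,"dz":0,"rx":0,"ry":0,"rz":0,"hand":1}
    - {"dx":0,"dy":-0.04,"dz":0,"rx":0,"ry":0,"rz":0,"hand":1}
    - {"dx":0,"dy":-0.03,"dz":0,"rx":0,"ry":0,"rz":0,"hand":1}
    - {"dx":0,"dy":0,"dz":0,"rx":0,"ry":0,"rz":0,"hand":1}

```text
time: 48.15
eef_pos: [0.5004, -0.1208, 0.1897]
orientation: [[-0.015, 1.0, 0.004], [1.0, 0.015, -0.001], [-0.001, 0.004, -1.0]]
ft_force: [6.9, -1.2, 1.8]
gripper_width: 0.0111
grip_force: 30.6
```

>>> arm_command:
  deltas:
    - {"dx":0,"dy":-0.03,"dz":0,"rx":0,"ry":0,"rz":0,"hand":1}
    - {"dx":0,"dy":-0.02,"dz":0,"rx":0,"ry":0,"rz":0,"hand":1}
    - {"dx":0,"dy":0,"dz":0,"rx":0,"ry":0,"rz":0,"hand":1}

```text
time: 48.52
eef_pos: [0.5001, -0.1208, 0.19]
orientation: [[-0.016, 1.0, 0.011], [1.0, 0.016, -0.002], [-0.002, 0.011, -1.0]]
ft_force: [33.0, -3.8, -20.1]
gripper_width: 0.011
grip_force: 29.9
```

The cover is shut against its stop. I release, move away, and measure the plate.

>>> arm_command:
  deltas:
    - {"dx":0,"dy":0.05,"dz":0,"rx":0,"ry":0,"rz":0,"hand":1}
    - {"dx":0,"dy":0,"dz":0,"rx":0,"ry":0,"rz":0,"hand":-0.3}
    - {"dx":0,"dy":0,"dz":0,"rx":0,"ry":0,"rz":0,"hand":-0.3}
    - {"dx":0,"dy":0,"dz":0,"rx":0,"ry":0,"rz":0,"hand":-0.3}
    - {"dx":0,"dy":0,"dz":-0.3,"rx":0,"ry":0,"rz":0,"hand":-0.3}
    - {"dx":0,"dy":0,"dz":-0.4,"rx":0,"ry":0,"rz":0,"hand":-0.3}
    - {"dx":0.5,"dy":0,"dz":-0.2,"rx":0,"ry":0,"rz":0,"hand":-0.3}
    - {"dx":0.6,"dy":0,"dz":0,"rx":0,"ry":0,"rz":0,"hand":-0.3}
    - {"dx":0.6,"dy":0,"dz":0,"rx":0,"ry":0,"rz":0,"hand":-0.3}
    - {"dx":0.6,"dy":0,"dz":0,"rx":0,"ry":0,"rz":0,"hand":-0.3}

```text
time: 49.78
eef_pos: [0.496, 0.0534, 0.2562]
orientation: [[-0.015, 1.0, 0.0], [1.0, 0.015, 0.0], [0.0, 0.0, -1.0]]
ft_force: [0.9, 0.2, 0.7]
gripper_width: 0.0556
grip_force: 0.0
```

>>> arm_command:
  deltas:
    - {"dx":0.6,"dy":0,"dz":0,"rx":0,"ry":0,"rz":0,"hand":-0.3}
    - {"dx":0.6,"dy":0,"dz":0,"rx":0,"ry":0,"rz":0,"hand":-0.3}
    - {"dx":0.6,"dy":0,"dz":0,"rx":0,"ry":0,"rz":0,"hand":-0.3}
    - {"dx":0.6,"dy":0,"dz":0,"rx":0,"ry":0,"rz":0,"hand":-0.3}
    - {"dx":0.6,"dy":0,"dz":0,"rx":0,"ry":0,"rz":0,"hand":-0.3}
    - {"dx":0,"dy":0,"dz":0,"rx":0,"ry":0,"rz":0,"hand":-0.3}

```text
time: 50.52
eef_pos: [0.4919, 0.2803, 0.2555]
orientation: [[-0.02, 1.0, -0.001], [1.0, 0.02, 0.0], [0.0, -0.001, -1.0]]
ft_force: [-1.1, -0.5, -0.4]
gripper_width: 0.056
grip_force: 0.0
```

```bash
python3 - <<'E'
from h import *
plan([.43,.208,.2],0)
t=cam('top');s=cam('scene');save(t,'t9.png');save(s,'s9.png')
A=cv2.resize(t['frame'][165:265,235:355,::-1],None,fx=5,fy=5,interpolation=cv2.INTER_CUBIC)
W=np.zeros((600,800,3),np.uint8);W[:500,:600]=A
B=t['frame'][110:215,340:480,::-1];W[500-105:500,600:740]=B
C=s['frame'][100:300,240:400,::-1];W[:200,640:800]=C
cv2.imwrite('pics/c9.png',W)
E
```

```text
t 50.52 at [0.4919 0.2803 0.2555] turn [-0.001 -0.001  0.038] shift [-0.964 -0.825  0.74 ] w 0.056 F [-1.1 -0.5 -0.4]
```

View pics/c9.png

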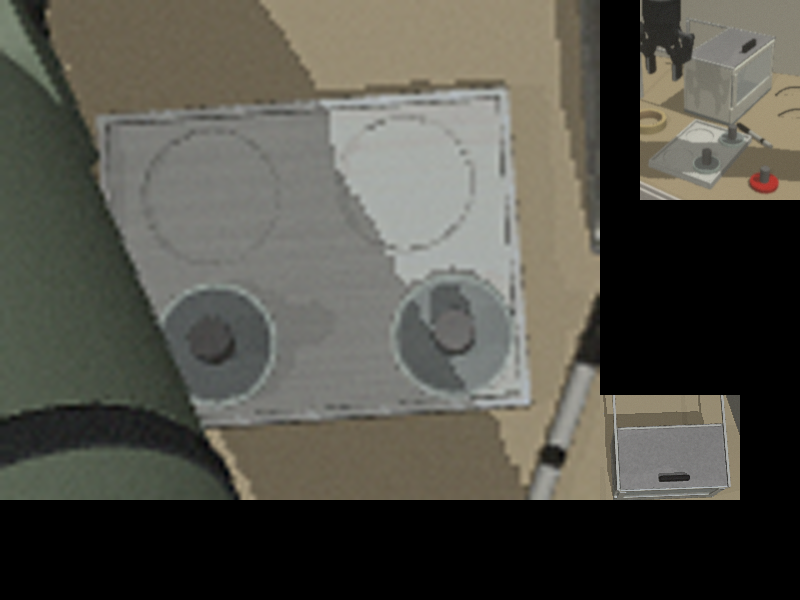

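The cover is shut (inset), and the red decoy sits off the plate. Stub tops are at crop (212,338) and (454,330), and pocket circles at about (211,197) and (406,182). Both blanks meant are grey and on the plate.

```bash
python3 - <<'E'
from h import *
np.set_printoptions(precision=4,suppress=True)
t=cam('top');a=lambda X,Y,z: ray(t,235+(X+.5)/5-.5,165+(Y+.5)/5-.5,z)[:2]
print('stub',a(212,338,.058),a(454,330,.058),'disc',a(217,343,.022),a(453,333,.022))
print('pocket',a(211,197,.012),a(406,182,.012))
plan([.427,.208,.1],2.7)
E
```

```text
stub [0.4295 0.207 ] [0.431  0.0832] disc [0.4304 0.2076] [0.4331 0.0836]
pocket [0.5096 0.211 ] [0.5155 0.1068]
t 50.67 at [0.4929 0.2761 0.256 ] turn [-0.     0.001 -0.062] shift [-0.866 -0.92   2.08 ] w 0.0553 F [-0.7 -0.1 -0.1]
```

>>> arm_command:
  deltas:
    - {"dx":-0.3,"dy":-0.29,"dz":0.2,"rx":0,"ry":0,"rz":0,"hand":-0.3}
    - {"dx":-0.3,"dy":-0.29,"dz":0.3,"rx":0,"ry":0,"rz":0,"hand":-0.3}
    - {"dx":-0.3,"dy":-0.29,"dz":0.4,"rx":0,"ry":0,"rz":0,"hand":-0.3}
    - {"dx":0,"dy":0,"dz":0.4,"rx":0,"ry":0,"rz":0,"hand":-0.3}
    - {"dx":0,"dy":0,"dz":0.5,"rx":0,"ry":0,"rz":0,"hand":-0.3}
    - {"dx":0,"dy":0,"dz":0.2,"rx":0,"ry":0,"rz":0,"hand":-0.3}
    - {"dx":0,"dy":0,"dz":0,"rx":0,"ry":0,"rz":0,"hand":-0.3}

```text
time: 51.55
eef_pos: [0.4287, 0.2077, 0.106]
orientation: [[-0.014, 1.0, -0.001], [1.0, 0.014, -0.001], [-0.001, -0.001, -1.0]]
ft_force: [-0.4, 0.9, 0.9]
gripper_width: 0.0557
grip_force: 0.0
```

```bash
python3 - <<'E'
from h import *
plan([.430,.2073,.032])
E
```

```text
t 51.55 at [0.4287 0.2077 0.106 ] turn [-0.002  0.002  0.   ] shift [-0.006  0.018  0.986] w 0.0557 F [-0.4  0.9  0.9]
```

>>> arm_command:
  deltas:
    - {"dx":0,"dy":0.02,"dz":0.4,"rx":0,"ry":0,"rz":0,"hand":-0.3}
    - {"dx":0,"dy":0,"dz":0.35,"rx":0,"ry":0,"rz":0,"hand":-0.3}
    - {"dx":0,"dy":0,"dz":0.22,"rx":0,"ry":0,"rz":0,"hand":-0.3}
    - {"dx":0,"dy":0,"dz":0,"rx":0,"ry":0,"rz":0,"hand":0.2}
    - {"dx":0,"dy":0,"dz":0,"rx":0,"ry":0,"rz":0,"hand":0.4}
    - {"dx":0,"dy":0,"dz":0,"rx":0,"ry":0,"rz":0,"hand":1}
    - {"dx":0,"dy":0,"dz":0,"rx":0,"ry":0,"rz":0,"hand":1}
    - {"dx":0,"dy":0,"dz":0,"rx":0,"ry":0,"rz":0,"hand":1}
  grip_force: 20

```text
time: 52.55
eef_pos: [0.4307, 0.2088, 0.0343]
orientation: [[-0.015, 1.0, 0.001], [1.0, 0.015, 0.001], [0.001, 0.001, -1.0]]
ft_force: [-1.3, -0.8, 6.2]
gripper_width: 0.0209
grip_force: 19.8
```

>>> arm_command:
  deltas:
    - {"dx":0.005,"dy":0.1,"dz":0,"rx":0,"ry":0,"rz":0,"hand":1}
    - {"dx":0.005,"dy":0.2,"dz":0,"rx":0,"ry":0,"rz":0,"hand":1}
    - {"dx":0.005,"dy":0.2,"dz":0,"rx":0,"ry":0,"rz":0,"hand":1}
    - {"dx":0.005,"dy":0.2,"dz":0,"rx":0,"ry":0,"rz":0,"hand":1}
    - {"dx":0.005,"dy":0.2,"dz":0,"rx":0,"ry":0,"rz":0,"hand":1}
    - {"dx":0.005,"dy":0.1,"dz":0,"rx":0,"ry":0,"rz":0,"hand":1}
    - {"dx":0,"dy":0.06,"dz":0,"rx":0,"ry":0,"rz":0,"hand":1}
    - {"dx":0,"dy":0,"dz":0,"rx":0,"ry":0,"rz":0,"hand":1}

```text
time: 53.55
eef_pos: [0.5097, 0.212, 0.0334]
orientation: [[-0.015, 1.0, 0.0], [1.0, 0.015, -0.0], [-0.0, 0.0, -1.0]]
ft_force: [-0.6, 0.3, -1.3]
gripper_width: 0.0211
grip_force: 19.7
```

The downward load vanished over the pocket, so the blank is over the hole. I lower, release and back off.

>>> arm_command:
  deltas:
    - {"dx":0,"dy":0,"dz":0.03,"rx":0,"ry":0,"rz":0,"hand":1}
    - {"dx":0,"dy":0,"dz":0.02,"rx":0,"ry":0,"rz":0,"hand":1}
    - {"dx":0,"dy":0,"dz":0,"rx":0,"ry":0,"rz":0,"hand":1}

```text
time: 53.92
eef_pos: [0.5094, 0.212, 0.03]
orientation: [[-0.015, 1.0, -0.0], [1.0, 0.015, 0.0], [0.0, -0.0, -1.0]]
ft_force: [-4.2, -1.1, 14.8]
gripper_width: 0.0214
grip_force: 21.4
```

>>> arm_command:
  deltas:
    - {"dx":0,"dy":0,"dz":0,"rx":0,"ry":0,"rz":0,"hand":0.1}
    - {"dx":0,"dy":0,"dz":0,"rx":0,"ry":0,"rz":0,"hand":-0.3}
    - {"dx":0,"dy":0,"dz":0,"rx":0,"ry":0,"rz":0,"hand":-0.3}
    - {"dx":0,"dy":0,"dz":-0.3,"rx":0,"ry":0,"rz":0,"hand":-0.3}
    - {"dx":0,"dy":0,"dz":-0.5,"rx":0,"ry":0,"rz":0,"hand":-0.3}
    - {"dx":0,"dy":0,"dz":-0.5,"rx":0,"ry":0,"rz":0,"hand":-0.3}
    - {"dx":0,"dy":0,"dz":0,"rx":0,"ry":0,"rz":0,"hand":-0.3}

```text
time: 54.8
eef_pos: [0.5108, 0.2126, 0.1293]
orientation: [[-0.015, 1.0, 0.003], [1.0, 0.015, 0.002], [0.002, 0.004, -1.0]]
ft_force: [0.7, -0.2, -0.5]
gripper_width: 0.0558
grip_force: 0.0
```

```bash
python3 - <<'E'
from h import *
np.set_printoptions(precision=4,suppress=True)
plan([.432,.0832,.12])
t=cam('top');save(t,'t10.png')
cv2.imwrite('pics/c10.png',cv2.resize(t['frame'][165:265,235:355,::-1],None,fx=5,fy=5,interpolation=cv2.INTER_CUBIC))
E
```

```text
t 54.8 at [0.5108 0.2126 0.1293] turn [ 0.007 -0.004  0.   ] shift [-1.709 -1.077  0.124] w 0.0558 F [ 0.7 -0.2 -0.5]
```

View pics/c10.png

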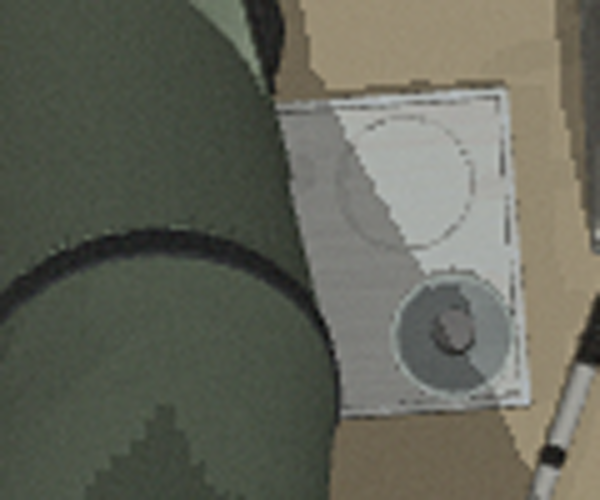

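The arm hides the left pocket, but the 4.3 mm drop to contact says the blank is seated. The right blank is unmoved at crop (454,330), so I go there next.

>>> arm_command:
  deltas:
    - {"dx":-0.45,"dy":-0.3,"dz":0,"rx":0,"ry":0,"rz":0,"hand":-0.3}
    - {"dx":-0.45,"dy":-0.3,"dz":0,"rx":0,"ry":0,"rz":0,"hand":-0.3}
    - {"dx":-0.45,"dy":-0.3,"dz":0,"rx":0,"ry":0,"rz":0,"hand":-0.3}
    - {"dx":-0.36,"dy":-0.17,"dz":0,"rx":0,"ry":0,"rz":0,"hand":-0.3}
    - {"dx":0,"dy":0,"dz":0.3,"rx":0,"ry":0,"rz":0,"hand":-0.3}
    - {"dx":0,"dy":0,"dz":0,"rx":0,"ry":0,"rz":0,"hand":-0.3}

```text
time: 55.6
eef_pos: [0.4303, 0.0821, 0.1032]
orientation: [[-0.015, 1.0, -0.003], [1.0, 0.015, -0.001], [-0.001, -0.003, -1.0]]
ft_force: [-0.3, -0.2, -0.4]
gripper_width: 0.0557
grip_force: 0.0
```

```bash
python3 - <<'E'
from h import *
plan([.432,.0832,.033])
E
```

```text
t 55.6 at [0.4303 0.0821 0.1032] turn [-0.006  0.002  0.   ] shift [0.015 0.023 0.936] w 0.0557 F [-0.3 -0.2 -0.4]
```

>>> arm_command:
  deltas:
    - {"dx":0.015,"dy":0.02,"dz":0.4,"rx":0,"ry":0,"rz":0,"hand":-0.3}
    - {"dx":0,"dy":0,"dz":0.33,"rx":0,"ry":0,"rz":0,"hand":-0.3}
    - {"dx":0,"dy":0,"dz":0.2,"rx":0,"ry":0,"rz":0,"hand":-0.3}
    - {"dx":0,"dy":0,"dz":0,"rx":0,"ry":0,"rz":0,"hand":0.2}
    - {"dx":0,"dy":0,"dz":0,"rx":0,"ry":0,"rz":0,"hand":0.4}
    - {"dx":0,"dy":0,"dz":0,"rx":0,"ry":0,"rz":0,"hand":1}
    - {"dx":0,"dy":0,"dz":0,"rx":0,"ry":0,"rz":0,"hand":1}
    - {"dx":0,"dy":0,"dz":0,"rx":0,"ry":0,"rz":0,"hand":1}
  grip_force: 20

```text
time: 56.6
eef_pos: [0.4332, 0.0838, 0.0355]
orientation: [[-0.015, 1.0, 0.001], [1.0, 0.015, 0.0], [0.0, 0.001, -1.0]]
ft_force: [-2.3, -1.0, 9.2]
gripper_width: 0.0213
grip_force: 20.1
```

>>> arm_command:
  deltas:
    - {"dx":0.03,"dy":0.1,"dz":0,"rx":0,"ry":0,"rz":0,"hand":1}
    - {"dx":0.05,"dy":0.2,"dz":0,"rx":0,"ry":0,"rz":0,"hand":1}
    - {"dx":0.05,"dy":0.2,"dz":0,"rx":0,"ry":0,"rz":0,"hand":1}
    - {"dx":0.05,"dy":0.2,"dz":0,"rx":0,"ry":0,"rz":0,"hand":1}
    - {"dx":0.05,"dy":0.2,"dz":0,"rx":0,"ry":0,"rz":0,"hand":1}
    - {"dx":0.04,"dy":0.12,"dz":0,"rx":0,"ry":0,"rz":0,"hand":1}
    - {"dx":0.02,"dy":0.08,"dz":0,"rx":0,"ry":0,"rz":0,"hand":1}
    - {"dx":0,"dy":0,"dz":0,"rx":0,"ry":0,"rz":0,"hand":1}

```text
time: 57.6
eef_pos: [0.5152, 0.1069, 0.0349]
orientation: [[-0.016, 1.0, 0.0], [1.0, 0.016, 0.0], [0.0, 0.0, -1.0]]
ft_force: [-0.9, 0.2, -0.7]
gripper_width: 0.0214
grip_force: 19.6
```

>>> arm_command:
  deltas:
    - {"dx":0,"dy":0,"dz":0.03,"rx":0,"ry":0,"rz":0,"hand":1}
    - {"dx":0,"dy":0,"dz":0.02,"rx":0,"ry":0,"rz":0,"hand":1}
    - {"dx":0,"dy":0,"dz":0,"rx":0,"ry":0,"rz":0,"hand":1}

```text
time: 57.98
eef_pos: [0.5148, 0.1066, 0.0313]
orientation: [[-0.015, 1.0, -0.0], [1.0, 0.015, 0.0], [0.0, -0.0, -1.0]]
ft_force: [-1.6, -0.3, 9.4]
gripper_width: 0.0211
grip_force: 20.6
```

It dropped 4.2 mm, so it is seated. I release, rise and retreat for a final look.

>>> arm_command:
  deltas:
    - {"dx":0,"dy":0,"dz":0,"rx":0,"ry":0,"rz":0,"hand":0.1}
    - {"dx":0,"dy":0,"dz":0,"rx":0,"ry":0,"rz":0,"hand":-0.3}
    - {"dx":0,"dy":0,"dz":0,"rx":0,"ry":0,"rz":0,"hand":-0.3}
    - {"dx":0,"dy":0,"dz":-0.3,"rx":0,"ry":0,"rz":0,"hand":-0.3}
    - {"dx":0,"dy":0,"dz":-0.6,"rx":0,"ry":0,"rz":0,"hand":-0.3}
    - {"dx":0,"dy":0,"dz":-0.7,"rx":0,"ry":0,"rz":0,"hand":-0.3}
    - {"dx":0,"dy":0,"dz":-0.7,"rx":0,"ry":0,"rz":0,"hand":-0.3}
    - {"dx":0,"dy":0,"dz":-0.7,"rx":0,"ry":0,"rz":0,"hand":-0.3}
    - {"dx":0.6,"dy":0,"dz":0,"rx":0,"ry":0,"rz":0,"hand":-0.3}
    - {"dx":0.6,"dy":0,"dz":0,"rx":0,"ry":0,"rz":0,"hand":-0.3}

```text
time: 59.22
eef_pos: [0.5137, 0.1978, 0.2568]
orientation: [[-0.015, 1.0, 0.001], [1.0, 0.015, 0.001], [0.001, 0.001, -1.0]]
ft_force: [-0.2, -0.2, -0.6]
gripper_width: 0.0554
grip_force: 0.0
```

>>> arm_command:
  deltas:
    - {"dx":0.6,"dy":-0.3,"dz":0,"rx":0,"ry":0,"rz":0,"hand":-0.3}
    - {"dx":0.6,"dy":-0.3,"dz":0,"rx":0,"ry":0,"rz":0,"hand":-0.3}
    - {"dx":0.6,"dy":-0.3,"dz":0,"rx":0,"ry":0,"rz":0,"hand":-0.3}
    - {"dx":0.6,"dy":-0.3,"dz":0,"rx":0,"ry":0,"rz":0,"hand":-0.3}
    - {"dx":0.6,"dy":-0.3,"dz":0,"rx":0,"ry":0,"rz":0,"hand":-0.3}
    - {"dx":0.6,"dy":-0.3,"dz":0,"rx":0,"ry":0,"rz":0,"hand":-0.3}
    - {"dx":0.6,"dy":-0.3,"dz":0,"rx":0,"ry":0,"rz":0,"hand":-0.3}
    - {"dx":0,"dy":0,"dz":0,"rx":0,"ry":0,"rz":0,"hand":-0.3}

```text
time: 60.22
eef_pos: [0.3482, 0.5124, 0.2552]
orientation: [[-0.021, 1.0, -0.001], [1.0, 0.021, 0.0], [0.0, -0.001, -1.0]]
ft_force: [-0.2, -0.5, -0.2]
gripper_width: 0.0556
grip_force: 0.0
```

```bash
python3 - <<'E'
from h import *
t=cam('top');s=cam('scene')
W=np.zeros((600,800,3),np.uint8)
A=cv2.resize(t['frame'][100:265,235:480,::-1],None,fx=3.2,fy=3.2,interpolation=cv2.INTER_CUBIC)
W[:A.shape[0],:A.shape[1]]=A[:600,:800];cv2.imwrite('pics/c11.png',W)
E
```

```text
(no output)
```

View pics/c11.png

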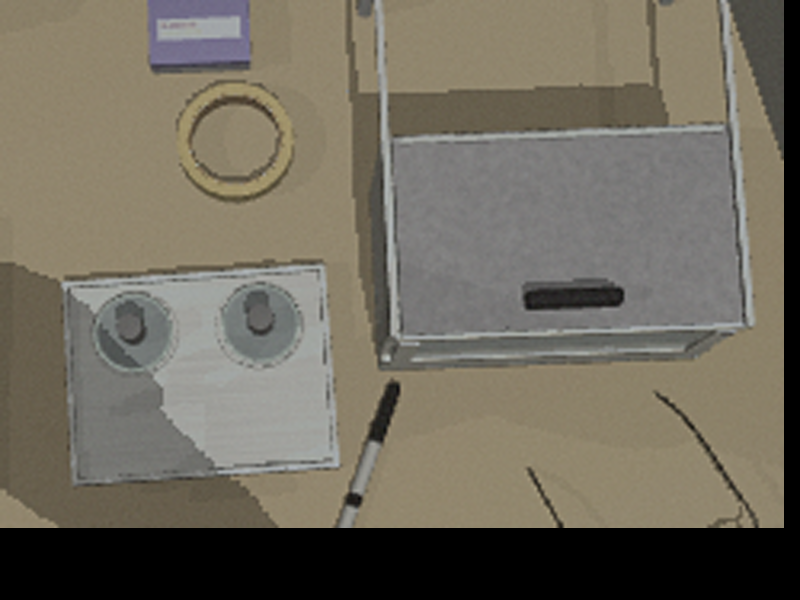

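Both blanks sit in their pockets, at crop (133,330) and (260,323), with the pocket rings visible round them. The cover is fully shut, the tape roll is where it was, and the robot is clear, so I hand in.

```bash
python3 -c "
from cell import env
print(env.close_job())"
```

```text
the job is handed in; nothing more can be done
None
```

I handed the job in at about 60 s of the 210 s allowed: all three mounts hang one to a hook, the cover is fully shut, both blanks are in their own pockets, and the tape roll was left alone; no verdict came back.

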